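Preheat ceramic shell moulds in a swing-lid furnace

TASK

Preheat the cream ceramic shell moulds: first turn the selector on the furnace's controller to the white mark (off), then swing the furnace lid fully aside and stand every mould that is on the bench upright inside the chamber. Then swing the lid back fully home over the chamber and only after that turn the selector to the red mark. Never have the lid open unless the selector is at white, and leave the jar, the tools and everything else where they are.

Things in the scene. Friction and masses are not known exactly. Their poses are not given: they have to be found in the camera images.
- mould1: A cream ceramic shell mould, round, 80 mm high: foot 62 mm diameter and 12 mm high, stem 44 mm diameter from 16 to 66 mm above the underside (grip it 50 to 60 mm up), flared cup 54 mm diameter at the top with a dark mouth. 0.2 to 0.3 kg. Origin: centre of its underside, z up when standing. None when this mould is absent.
- mould2: A cream ceramic shell mould, round, 80 mm high: foot 62 mm diameter and 12 mm high, stem 44 mm diameter from 16 to 66 mm above the underside (grip it 50 to 60 mm up), flared cup 54 mm diameter at the top with a dark mouth. 0.2 to 0.3 kg. Origin: centre of its underside, z up when standing. None when this mould is absent.
- mould3: A cream ceramic shell mould, round, 80 mm high: foot 62 mm diameter and 12 mm high, stem 44 mm diameter from 16 to 66 mm above the underside (grip it 50 to 60 mm up), flared cup 54 mm diameter at the top with a dark mouth. 0.2 to 0.3 kg. Origin: centre of its underside, z up when standing. None when this mould is absent.
- mould4: A cream ceramic shell mould, round, 80 mm high: foot 62 mm diameter and 12 mm high, stem 44 mm diameter from 16 to 66 mm above the underside (grip it 50 to 60 mm up), flared cup 54 mm diameter at the top with a dark mouth. 0.2 to 0.3 kg. Origin: centre of its underside, z up when standing. None when this mould is absent.
- chamber (a point): Centre of the inner floor of the furnace chamber, 75 mm above the bench. The charcoal furnace is 290 x 290 mm outside and 160 mm high, the open-topped chamber 220 x 220 mm inside and 85 mm deep, walls 35 mm thick, parallel to this point's x and y axes. It has a steel hinge post of 14 mm radius at (130, -165) mm from this point.
- lid (a joint): The swing angle of the grey square lid (290 x 290 x 26 mm, 4 mm above the furnace rim, top 190 mm above the bench), about a vertical hinge: 0 = fully home over the chamber, grows counter-clockwise seen from above, stop at 1.7; from about 1.4 it is clear of the chamber. It slides level and stays where it is left (needs about 2 N at the handle).
- lid_handle (a point): Grip point on the upright black handle of the lid: a round post of 25 mm diameter that stands 58 mm up from the lid's top; this point is on its axis, 38 mm above the lid's top and 20 mm below the post's end. It moves with the lid.
- lid_hinge (a point): A point on the lid's vertical hinge axis, at the back right corner of the furnace; does not move in an episode.
- selector (a joint): Angle of the selector knob, rad, growing as it turns clockwise seen from above. It clicks into five positions 36 degrees (0.628 rad) apart: 0 = white mark (off), 0.628, 1.257, 1.885 = red mark, 2.513.
- selector_grip (a point): Grip point of the selector, on its vertical axis, 116 mm above the bench. The grip is an upright aluminium bar 56 long, 14 thick, 32 mm high (top 9 mm above this point), on a 58 mm disc whose top is 23 mm below; the bar lies along this point's x axis, its yellow pointer end to +x. It is on the black top (120 x 120 mm, 81 mm up) of the white controller box. Turning takes about 0.05 N m.
- mark_white (a point): The white mark (off) on the controller's top, 45 mm from the selector's axis.
- mark_red (a point): The red mark (preheat) on the controller's top, 45 mm from the selector's axis.
- jar: A bystander among the moulds: a closed jar with a blue cap, 58 mm diameter, 90 mm high; origin at the centre of its underside. Not to be moved.
- brush: A bystander: a brush 190 mm long, lying on the bench. Not to be moved.
- wrench: A bystander: a steel wrench 170 mm long, lying on the bench. Not to be moved.
- screwdriver: A bystander: a screwdriver 180 mm long, lying on the bench. Not to be moved.
- casting: A bystander: a dark metal casting of 80 mm diameter, 85 mm high, standing on the bench. Not to be moved.
- block_mould: A bystander: a rectangular ceramic block mould, 100 x 130 x 60 mm. Not to be moved.
Not all that is in view belongs to the job. Leave any orange look-alike of the part that bears selector alone. Leave any purple look-alike of the mould3 alone.

How it is judged:
On the way, in this order (a step that is already met when the one before it is completed fails the run):
1. the selector is at the white mark (within 0.15 rad) (value of joint selector below 0.15 rad), for 0.3 s.
2. the lid is swung aside, clear of the chamber (beyond 1.35 rad) (value of joint lid above 1.35 rad), for 0.2 s.
3. every mould stands upright on the chamber floor, let go (x of mould1 in the frame of chamber between -0.085 and 0.085 m and y of mould1 in the frame of chamber between -0.085 and 0.085 m and z of each of mould1, mould2, mould3, mould4 in the frame of chamber below 0.015 m and angle between each of mould1, mould2, mould3, mould4's own z axis and vertical below 0.25 rad and x of mould2 in the frame of chamber between -0.085 and 0.085 m and y of mould2 in the frame of chamber between -0.085 and 0.085 m and x of mould3 in the frame of chamber between -0.085 and 0.085 m and y of mould3 in the frame of chamber between -0.085 and 0.085 m and x of mould4 in the frame of chamber between -0.085 and 0.085 m and y of mould4 in the frame of chamber between -0.085 and 0.085 m and contact force between each of mould1, mould2, mould3, mould4 and the fingers below 0.2 N), for 0.3 s.
4. the lid is fully home over the chamber (below 0.06 rad) (value of joint lid below 0.06 rad), for 0.3 s.
5. the selector is at the red mark (within 0.15 rad) (value of joint selector between 1.7349 and 2.0349 rad), for 0.3 s.
At the end, for the whole second after the job is handed in: Every present mould stands at rest on the chamber floor, upright within 0.25 rad; the lid is home within 0.06 rad; the selector has clicked in at the red mark (1.885, within 0.15 rad) (all of step 5 and x of mould1 in the frame of chamber between -0.085 and 0.085 m and y of mould1 in the frame of chamber between -0.085 and 0.085 m and z of each of mould1, mould2, mould3, mould4 in the frame of chamber below 0.015 m and angle between each of mould1, mould2, mould3, mould4's own z axis and vertical below 0.25 rad and x of mould2 in the frame of chamber between -0.085 and 0.085 m and y of mould2 in the frame of chamber between -0.085 and 0.085 m and x of mould3 in the frame of chamber between -0.085 and 0.085 m and y of mould3 in the frame of chamber between -0.085 and 0.085 m and x of mould4 in the frame of chamber between -0.085 and 0.085 m and y of mould4 in the frame of chamber between -0.085 and 0.085 m and linear speed of each of mould1, mould2, mould3, mould4 below 0.03 m/s and value of joint lid below 0.06 rad); the robot touches nothing.
It fails at once if the lid is open (beyond 0.25 rad) while the selector is not at white (beyond 0.3 rad) (value of joint lid above 0.25 rad and value of joint selector above 0.3 rad).
It fails at once if a bystander is moved more than 40 mm (distance of any of jar, brush, wrench, screwdriver, casting, block_mould from where it was at the start of the episode above 0.04 m).
Of mould1, mould2, mould3, mould4 only 2 to 4 are there at a start; the rules pass over those that are not, and their reading is None.
At some moment in a run one of mould1, mould2, mould3, mould4 may be knocked a few centimetres aside while the robot is not near it.
It also fails if it takes over 210 s, if anything falls off the work surface, if the arm or the gripper's body presses on something with over 40 N, if the wrist force passes 120 N, or if a joint passes its speed limit or range.

ROBOT

A 6-joint arm with a two-finger parallel gripper is mounted at the origin on the work surface. World frame = base frame: x ahead of the robot, y to its left, z up, the work surface at z = 0. Lengths are in m, angles in rad, forces in N, time in s.
With the tool pointing down it reaches from about 0.375 to 0.9 m from the base axis. Payload 3.1 kg.
Tool frame: the origin (TCP) lies at the very end of the fingers, on their centre line; the grasp point (between the pads) lies 19 mm behind it; z points along the fingers, y is the line along which they close (so a half turn about z gives the same grasp; the last joint's range is limited). The gripper opens to 87 mm and grips with 3 to 60 N. Pads are 19 mm wide; open, the fingers measure 117 mm over their backs; the gripper's body (75 mm by 190 mm) begins 51 mm behind the grasp point.
Start: joints at [-1.419, 0.527, 1.433, -0, 1.181, -0.178], TCP at [0.202, -0.591, 0.186] pointing down, gripper open.
Joint ranges: [-3.08, 3.08], [-0.75, 2.2], [0.22, 2.44], [-1.43, 4.57], [0, 2.65], [-2.85, 2.85]. Speed limits (rad/s): [2.79, 2.79, 3.14, 3.14, 3.14, 3.14].

INTERFACE

Orientations are given as a unit quaternion [x, y, z, w].
In Python, from plant import bot gives the robot as it stands. The module is installed in compiled form; this text tells all that it offers.
- The arm moves only by the tool play_rows, never from a script. Its argument "series" is text: rows parted by semicolons, each of 7 numbers parted by spaces: the finger opening in mm, from 0 to 87, then the shift along the tool's x, y, z each as a share of 25 mm, from -1 to 1, then the turn, a rotation vector about the tool's x, y, z each as a share of 0.15 rad, from -1 to 1. In form: gripper x y z wx wy wz; .... A call has 1 to 5 rows; each row shifts and turns the commanded pose from where the row before left it, along the tool's axes as they then stand; what a row does not reach is not made up. A row lasts 1/10 s, in which the tool goes at most 50 mm and 8.59 degrees, less where a joint would pass 70% of its speed; a pose out of reach is approached as far as the arm can. A call with a number of a shift or a turn outside -1 to 1 is refused whole. A call with a gripper value outside its range is refused whole. The fingers move at their own pace and stop on an object; "newtons" is the grip in N (left out, the last holds). Time passes only in rows, so rows that do not move let the fingers close. It gives the time, the measured TCP pose, the force, the opening and the grip force at its end, in the units of the state.
- bot.state(): the state, without advancing time (a new reading comes with each control period).
- bot.grab_frame(name): name is "scene" or "top"; returns a dict with "img" (420x560x3 uint8, red, green, blue), "z_map" (420x560 float32, m along the optical axis (not along the pixel's ray), 0 where there is no reading), "fovy" (degrees; the focal length in pixels is half the picture's height over the tangent of half this angle, whatever the lens; pixels are square), "cx", "cy" (the principal point, pixels), "dist_coeffs" ([k1, k2, p1, p2, k3] as OpenCV has them; the pictures are not rectified), "R" (3x3) and "t" (3): a world point X has camera coordinates R X + t. Camera axes: x right, y down, z forward; pixel columns grow to the right and rows downward; lengths in m; the calibration is good to about 2 mm. A picture is of the moment at which its call begins.
- bot.job_done(): hands the job in; it is judged then, once.
The state is a dict: "clock": time; "joints": joint angles; "dq": joint speeds; "effort": joint torques, N m; "ee_pos": TCP position; "eef_rot": TCP orientation; "wrist_force": force on the tool from outside, world axes, zero at the start; "ft_torque": the same for the moment, N m; "finger_gap": finger opening in m; "grasp_force": force on a finger pad.
Only numpy, scipy, OpenCV 4.12 (cv2) and the standard library are available. Lean on these libraries where they do the work, as an engineer would, in place of code of your own. Each camera call takes 0.05 s, during which the arm holds its last target. There are 200 camera calls.

## Working session

There is one attempt and no reset: what is moved stays moved. The work goes in short steps, Python scripts to look and compute and a tool call to move; the robot and the scene stay as the last step left them, time stands still between calls to the robot, and variables do not carry over. Pictures are saved under pics/ and viewed, at most 14 in all, crops included, and the job is handed in when it is done.

Besides the shell and the picture viewer there is one more tool, called after "Call:" as name(argument=value, ...) on one line, values as JSON. play_rows: Moves the arm, as the interface text tells. Its arguments: {"type":"object","properties":{"series":{"type":"string"},"newtons":{"type":"number"}},"required":["series"]}

```bash
mkdir -p pics
cat > h.py <<'E'
import numpy as np, cv2, pickle
from plant import bot
from scipy.spatial.transform import Rotation as Ro
def grab(n):
    f=bot.grab_frame(n); pickle.dump(f,open(n+'.pkl','wb')); return f
def load(n): return pickle.load(open(n+'.pkl','rb'))
def K(f):
    F=f['img'].shape[0]/2/np.tan(np.radians(f['fovy'])/2)
    return np.array([[F,0,f['cx']],[0,F,f['cy']],[0,0,1.]])
def world(f):
    h,w=f['z_map'].shape; u,v=np.meshgrid(np.arange(w),np.arange(h))
    p=cv2.undistortPoints(np.stack([u,v],-1).reshape(-1,1,2).astype(np.float64),K(f),np.array(f['dist_coeffs'],float)).reshape(h,w,2)
    z=f['z_map'][...,None]; c=np.concatenate([p*z,z],-1)
    W=(c-np.array(f['t']))@np.array(f['R']); W[f['z_map']==0]=np.nan; return W
def proj(f,P):
    R=np.array(f['R']); return cv2.projectPoints(np.array(P,float).reshape(-1,1,3),cv2.Rodrigues(R)[0],np.array(f['t'],float),K(f),np.array(f['dist_coeffs'],float))[0].reshape(-1,2)
def save(f,name,box=None,s=1):
    im=f['img'][...,::-1]
    if box: a,b,c,d=box; im=im[b:d,a:c]
    cv2.imwrite('pics/'+name,cv2.resize(im,None,fx=s,fy=s,interpolation=cv2.INTER_CUBIC))
E
python3 - <<'E'
from h import *
for n in('scene','top'):
    f=grab(n); save(f,n+'0.png',s=1.4); print(n,f['fovy'],f['dist_coeffs'],-np.array(f['R']).T@f['t'])
print(bot.state())
E
```

```text
scene 54.17518972126975 [-0.06852885  0.          0.          0.          0.        ] [1.01234338 0.27154324 1.02029398]
top 57.513003313101855 [-0.10500869  0.          0.          0.          0.        ] [0.42978934 0.03579288 1.43346357]
{'clock': 0.1, 'joints': array([-1.41949078e+00,  5.28371201e-01,  1.43376758e+00,  6.99118410e-06,
        1.18139162e+00, -1.78466842e-01]), 'dq': array([-0.00030983, -0.00285779, -0.00202475,  0.0013181 ,  0.00038577,
       -0.00100689]), 'effort': array([-1.90542323e-04, -4.40986025e+01, -1.77151179e+01,  6.35068375e-02,
        5.33933763e-02, -3.92071365e-05]), 'ee_pos': array([ 0.20233118, -0.59057929,  0.18487288]), 'eef_rot': array([ 9.86436797e-01,  1.64138683e-01,  1.63898340e-05, -9.68740331e-04]), 'wrist_force': array([ 0.42466441, -0.30138999, -0.39259711]), 'ft_torque': array([ 0.01880685, -0.00216337, -0.0245582 ]), 'grasp_force': 0.0, 'finger_gap': 0.0870992391468134}
```

View pics/scene0.png

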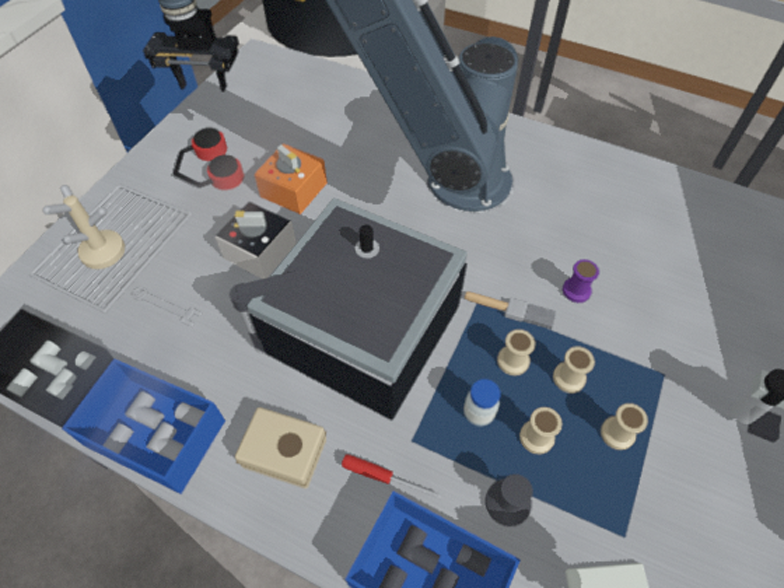

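View pics/top0.png

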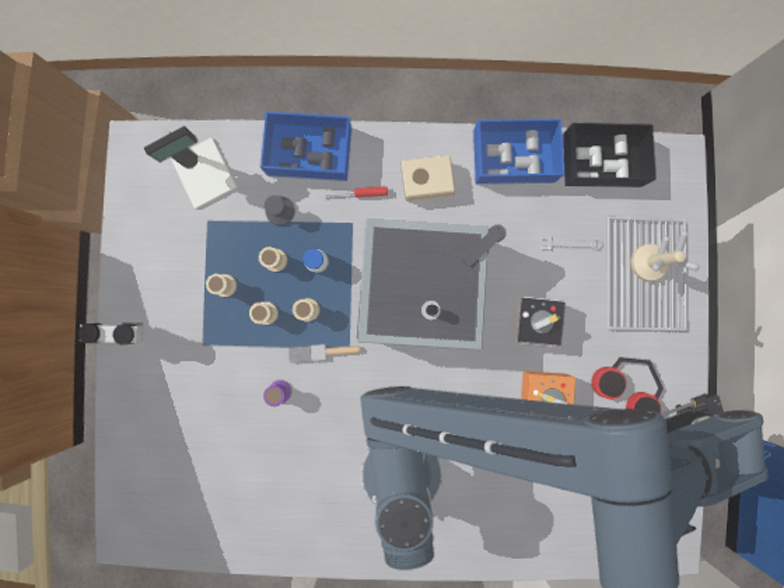

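The pictures show four cream moulds, in the top view (784x588) at (272,258), (220,285), (263,313) and (306,310). The purple look-alike is at (277,393), the jar at (315,260), the casting at (279,210) and the block mould at (428,177). The selector candidates are the white/black box at (541,320), which I choose, and the orange look-alike at (548,388). The lid handle is at (431,310). The hinge is at about (495,235).

Run:
```python
from h import *
f=load('top'); W=world(f); g=load('scene'); V=world(g)
save(f,'knob.png',(350,190,430,300),5)
def rep(f,W,u,v,r,zlo,zhi,n):
    P=W[v-r:v+r+1,u-r:u+r+1].reshape(-1,3); P=P[(P[:,2]>zlo)&(P[:,2]<zhi)]
    mn,mx=P.min(0),P.max(0); print(n,len(P),'med',P[:, :].mean(0).round(4),'bbox c',((mn+mx)/2).round(4),'size',(mx-mn).round(3))
for n,(u,v) in dict(a=(272,258),b=(220,285),c=(263,313),d=(306,310),jar=(315,260),purple=(277,393)).items():
    rep(f,W,int(u/1.4),int(v/1.4),16,.066,.1,n+' top')
for n,(u,v) in dict(c=(518,340),d=(576,356),e=(546,416),b=(630,416)).items():
    rep(g,V,int(u/1.4),int(v/1.4)+4,18,.066,.1,n+' scene')
rep(f,W,308,221,10,.215,.27,'handle'); rep(g,V,262,170,14,.215,.27,'handle s')
rep(f,W,386,229,22,.098,.14,'bar'); rep(g,V,178,158,22,.098,.14,'bar s')
rep(f,W,386,229,25,.075,.087,'boxtop')
m=(W[...,2]>.18)&(W[...,2]<.196); P=W[m]; P=P[(P[:,0]>.35)&(P[:,0]<.8)&(abs(P[:,1])<.3)][:, :2]
print('lid',cv2.minAreaRect(P.astype(np.float32)*1000))
m=(V[...,2]>.18)&(V[...,2]<.196); P=V[m]; P=P[(P[:,0]>.3)&(P[:,0]<.9)&(abs(P[:,1])<.3)][:, :2]
print('lid s',cv2.minAreaRect(P.astype(np.float32)*1000))
```

```text
a top 177 med [0.5651 0.3505 0.0798] bbox c [0.566  0.3512 0.0792] size [0.05  0.051 0.014]
b top 175 med [0.4935 0.4867 0.0794] bbox c [0.4937 0.4879 0.0792] size [0.054 0.053 0.016]
c top 181 med [0.4213 0.3713 0.0793] bbox c [0.4213 0.3724 0.0794] size [0.053 0.052 0.015]
d top 180 med [0.4332 0.2615 0.08  ] bbox c [0.433  0.2611 0.0809] size [0.05  0.052 0.017]
jar top 177 med [0.5616 0.2375 0.0883] bbox c [0.5614 0.2385 0.0826] size [0.048 0.051 0.033]
purple top 188 med [0.2149 0.3297 0.0795] bbox c [0.2144 0.3291 0.0797] size [0.052 0.054 0.015]
c scene 289 med [0.4359 0.261  0.0808] bbox c [0.4343 0.2612 0.0763] size [0.055 0.051 0.018]
d scene 302 med [0.4233 0.3719 0.0808] bbox c [0.4218 0.3719 0.0766] size [0.052 0.051 0.021]
e scene 386 med [0.5658 0.3521 0.0813] bbox c [0.564  0.3518 0.0802] size [0.055 0.054 0.012]
b scene 361 med [0.4954 0.4873 0.0813] bbox c [0.4932 0.488  0.0766] size [0.054 0.053 0.02 ]
handle 51 med [ 0.4383 -0.0529  0.2454] bbox c [ 0.4375 -0.0532  0.2365] size [0.022 0.024 0.033]
handle s 142 med [ 0.4432 -0.0509  0.2389] bbox c [ 0.4391 -0.0528  0.2338] size [0.024 0.025 0.037]
bar 94 med [ 0.4163 -0.3422  0.1211] bbox c [ 0.414  -0.3448  0.1144] size [0.049 0.058 0.033]
bar s 191 med [ 0.4182 -0.3421  0.1179] bbox c [ 0.4163 -0.3436  0.1143] size [0.036 0.052 0.032]
boxtop 828 med [ 0.4154 -0.3434  0.081 ] bbox c [ 0.4156 -0.3451  0.0809] size [0.124 0.124 0.012]
lid ((501.3310546875, -56.90858459472656), (331.5355224609375, 295.86810302734375), 87.47782897949219)
lid s ((500.9061584472656, -55.50762939453125), (328.91741943359375, 296.4767761230469), 87.56146240234375)
```

View pics/knob.png

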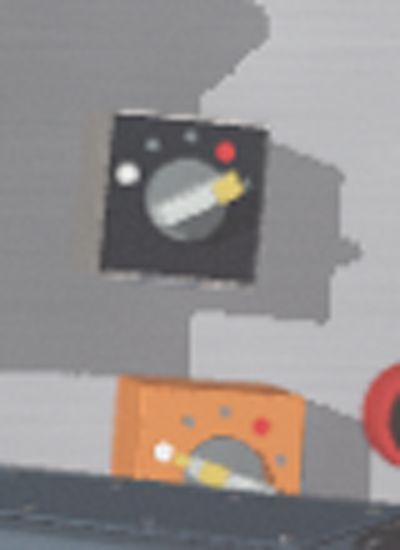

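The crop confirms the white/black-topped controller: white mark at (127,174), red at (226,152), and the yellow pointer at (230,187), past red. Orange is the look-alike below. Next I refine the axes.

```bash
cat >> h.py <<'E'
def plan(pos,phi=None,p0=None,ph0=None):
    """rotation (units .15) about tool z first, then shift (units 25mm) in the turned tool frame"""
    s=bot.state(); p=np.array(s['ee_pos']) if p0 is None else np.array(p0)
    R=Ro.from_quat(s['eef_rot']).as_matrix(); f0=np.arctan2(R[1,1],R[0,1]) if ph0 is None else ph0
    phi=f0 if phi is None else phi
    d=np.array(pos)-p; a=phi+np.pi/2
    X=np.array([np.cos(a),np.sin(a)]);Y=np.array([np.cos(phi),np.sin(phi)])
    print('phi %.3f p %s turnz units %.2f'%(f0,p.round(4),-(phi-f0)/.15),'shift units x %.2f y %.2f z %.2f'%(d[:2]@X/.025,d[:2]@Y/.025,-d[2]/.025))
E
python3 - <<'E'
from h import *
for n in('top','scene'):
    f=load(n); W=world(f); I=f['img'].astype(int); r,g,b=I[...,0],I[...,1],I[...,2]
    near=(np.hypot(W[...,0]-.416,W[...,1]+.344)<.09)&(W[...,2]>.07)
    hi=near&(W[...,2]>.119)&(W[...,2]<.13)
    y=near&(r>140)&(g>120)&(b<.65*r)&(W[...,2]>.1)
    wh=near&(r>170)&(g>170)&(b>170)&(W[...,2]<.088); rd=near&(r>150)&(g<100)&(W[...,2]<.09)
    P=W[hi][:,:2]; c=cv2.minAreaRect((P*1000).astype(np.float32)); print(n,'bar',c,P.mean(0))
    for k,m in(('yel',y),('white',wh),('red',rd)): print(k,m.sum(),W[m].mean(0).round(4))
    q=near&(W[...,2]>.076)&(W[...,2]<.086); print('box',cv2.minAreaRect((W[q][:,:2]*1000).astype(np.float32)))
    dk=near&(W[...,2]>.089)&(W[...,2]<.097); print('disc',cv2.minEnclosingCircle((W[dk][:,:2]*1000).astype(np.float32)))
    # lid plate only
    m=(W[...,2]>.18)&(W[...,2]<.198)&(W[...,0]>.3)&(W[...,0]<.68)&(W[...,1]>-.26)&(W[...,1]<.15)
    P=W[m]
    # fit edges: left(y max) & front(x min), back(x max)
    for ax,o,sg in((1,0,1),(1,0,-1),(0,1,1),(0,1,-1)):
        bins=np.arange(.40,.56,.01) if ax==1 else np.arange(-.15,.05,.01)
        e=[]
        for lo in bins:
            s=P[(P[:,o]>=lo)&(P[:,o]<lo+.01)]
            if len(s): e.append((lo+.005,sg*(sg*s[:,ax]).max()))
        e=np.array(e); k=np.polyfit(*e.T,1); print('edge','xy'[ax],sg,'slope %.4f at mid %.4f'%(k[0],np.polyval(k,.5 if ax==1 else -.055)),'res',np.std(e[:,1]-np.polyval(k,e[:,0])).round(4))
E
```

```text
top bar ((416.1015930175781, -344.4366149902344), (14.641633033752441, 57.84886169433594), 25.36259651184082) [ 0.41581397 -0.34353037]
yel 21 [ 0.4242 -0.3631  0.1272]
white 25 [ 0.4575 -0.3348  0.081 ]
red 11 [ 0.4505 -0.3748  0.0806]
box ((415.43359375, -345.878662109375), (119.17222595214844, 120.03524780273438), 85.67314910888672)
disc ((432.5783996582031, -346.3611755371094), 45.242591857910156)
edge y 1 slope -0.0397 at mid 0.1075 res 0.001
edge y -1 slope -0.0442 at mid -0.1805 res 0.001
edge x 1 slope 0.0462 at mid 0.6429 res 0.0011
edge x -1 slope 0.0464 at mid 0.3547 res 0.0009
scene bar ((414.8912048339844, -345.0255432128906), (18.6994686126709, 54.32673645019531), 27.432832717895508) [ 0.41674563 -0.34385429]
yel 21 [ 0.4253 -0.3619  0.1289]
white 20 [ 0.4508 -0.3092  0.0834]
red 11 [ 0.45   -0.3733  0.0841]
box ((417.1964416503906, -343.4314270019531), (122.64673614501953, 119.73066711425781), 85.4865951538086)
disc ((424.9717712402344, -344.0335388183594), 34.506202697753906)
edge y 1 slope -0.0443 at mid 0.1088 res 0.0003
edge y -1 slope -0.0453 at mid -0.1806 res 0.0007
edge x 1 slope 0.0439 at mid 0.6444 res 0.0004
edge x -1 slope 0.0409 at mid 0.3543 res 0.0008
```

Run:
```python
from h import *
from scipy.optimize import least_squares
f=load('top')
def onplane(u,v,z):
    d=cv2.undistortPoints(np.array([[[u,v]]],float),K(f),np.array(f['dist_coeffs']))[0,0]
    R=np.array(f['R']); C=-R.T@f['t']; r=R.T@np.array([d[0],d[1],1]); return (C+r*(z-C[2])/r[2])[:2]
px=[(127,174),(152,145),(191,135),(226,152)]
M=np.array([onplane(350+(a+.5)/5-.5,190+(b+.5)/5-.5,.081) for a,b in px])
th=lambda q:np.array([q[0],q[1]])+.045*np.c_[np.cos(q[2]-.6283*np.arange(4)),np.sin(q[2]-.6283*np.arange(4))]
s=least_squares(lambda q:(th(q)-M).ravel(),[.416,-.344,1.2]); print(s.x,np.degrees(s.x[2]),s.fun.round(4))
for nm,p,z in(('yellow',(230,187),.125),('greyend',(160,216),.125),('disc',(188,200),.093)):
    print(nm,onplane(350+(p[0]+.5)/5-.5,190+(p[1]+.5)/5-.5,z))
```

```text
[ 0.4161072  -0.34573544  1.18063927] 67.64564738738558 [ 0.0002 -0.0004  0.0004 -0.0006 -0.0008  0.0006  0.0003  0.0004]
yellow [ 0.42537917 -0.36500055]
greyend [ 0.40451615 -0.31612896]
disc [ 0.41553901 -0.3446713 ]
```

```bash
python3 -c "
from h import *
plan((.416,-.345,.185),-2.723)"
```

```text
phi -1.241 p [ 0.2023 -0.5906  0.1849] turnz units 9.88 shift units x -5.50 y -11.80 z -0.01
```

Call:
play_rows(series="87 0 0 0 0 0 1;87 0 0 0 0 0 1;87 0 0 0 0 0 1;87 0 0 0 0 0 1;87 0 0 0 0 0 1", newtons=20)

```text
clock: 0.6
ee_pos: [0.2023, -0.5908, 0.1852]
eef_rot: [0.977, -0.212, -0.0, -0.001]
wrist_force: [0.8, 0.9, 0.7]
finger_gap: 0.0869
grasp_force: 0.0
```

Call:
play_rows(series="60 0 0 0 0 0 1;60 0 0 0 0 0 1;60 0 0 0 0 0 1;60 0 0 0 0 0 1;60 0 0 0 0 0 0.88")

```text
clock: 1.1
ee_pos: [0.2023, -0.5908, 0.1852]
eef_rot: [0.837, -0.547, -0.0, -0.001]
wrist_force: [-0.1, 0.1, -0.7]
finger_gap: 0.0618
grasp_force: 0.0
```

Call:
play_rows(series="60 -0.45 -0.98 0 0 0 0;60 -0.45 -0.98 0 0 0 0;60 -0.45 -0.98 0 0 0 0;60 -0.45 -0.98 0 0 0 0;60 -0.45 -0.98 0 0 0 0")

```text
clock: 1.6
ee_pos: [0.2919, -0.4888, 0.1852]
eef_rot: [0.839, -0.545, -0.0, -0.0]
wrist_force: [0.5, -0.1, -0.7]
finger_gap: 0.06
grasp_force: 0.0
```

Call:
play_rows(series="60 -0.45 -0.98 0 0 0 0;60 -0.45 -0.98 0 0 0 0;60 -0.45 -0.98 0 0 0 0;60 -0.45 -0.98 0 0 0 0;60 0 0 0 0 0 0")

```text
clock: 2.1
ee_pos: [0.364, -0.4059, 0.1853]
eef_rot: [0.84, -0.543, -0.001, -0.001]
wrist_force: [-0.5, -0.4, -0.3]
finger_gap: 0.0597
grasp_force: 0.0
```

```bash
python3 -c "
from h import *
plan((.416,-.345,.102),-2.723);print(bot.state()['wrist_force'])"
```

```text
phi -2.719 p [ 0.364  -0.4059  0.1853] turnz units 0.02 shift units x -1.38 y -2.89 z 3.33
[-0.53018974 -0.3650968  -0.2978406 ]
```

Call:
play_rows(series="60 -0.46 -0.96 0 0 0 0;60 -0.46 -0.96 0 0 0 0;60 -0.46 -0.96 0 0 0 0;60 0 0 1 0 0 0;60 0 0 1 0 0 0")

```text
clock: 2.6
ee_pos: [0.4152, -0.349, 0.1358]
eef_rot: [0.839, -0.544, 0.001, 0.001]
wrist_force: [0.7, -0.0, 0.6]
finger_gap: 0.0599
grasp_force: 0.0
```

Call:
play_rows(series="60 0 0 1 0 0 0;60 0 0 0.33 0 0 0;60 0 0 0 0 0 0;0 0 0 0 0 0 0;0 0 0 0 0 0 0")

```text
clock: 3.1
ee_pos: [0.4151, -0.3495, 0.1037]
eef_rot: [0.839, -0.545, 0.001, 0.0]
wrist_force: [0.2, -0.0, 0.2]
finger_gap: 0.0507
grasp_force: 0.0
```

Call:
play_rows(series="0 0 0 0 0 0 0;0 0 0 0 0 0 0;0 0 0 0 0 0 0;0 0 0 0 0 0 0;0 0 0 0 0 0 0")

```text
clock: 3.6
ee_pos: [0.4145, -0.3484, 0.1026]
eef_rot: [0.839, -0.545, 0.0, 0.0]
wrist_force: [-0.1, 1.1, 0.1]
finger_gap: 0.0121
grasp_force: 0.0
```

```bash
python3 -c "
from h import *
plan((.416,-.345,.102),-.391);s=bot.state();print(s['wrist_force'],s['ft_torque'],s['finger_gap'],s['grasp_force'],s['joints'])"
```

```text
phi -2.723 p [ 0.4145 -0.3484  0.1026] turnz units -15.55 shift units x 0.15 y 0.00 z 0.02
[-0.06350794  1.06301665  0.09251136] [ 0.08656491 -0.0252979  -0.04491112] 0.012110495687488603 0.0 [-9.05366031e-01  5.32378635e-01  1.72248826e+00  3.61830530e-05
  8.86585163e-01  1.81760213e+00]
```

Call:
play_rows(series="0 0 0 0 0 0 0;0 0 0 0 0 0 0")

```text
clock: 3.8
ee_pos: [0.4145, -0.3483, 0.1024]
eef_rot: [0.839, -0.545, -0.0, -0.0]
wrist_force: [-0.8, 0.5, 0.7]
finger_gap: 0.0018
grasp_force: 0.0
```

```bash
python3 -c "
from h import *
f=grab('scene'); save(f,'s1.png',(110,80,270,200),5)"
```

```text
(no output)
```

View pics/s1.png

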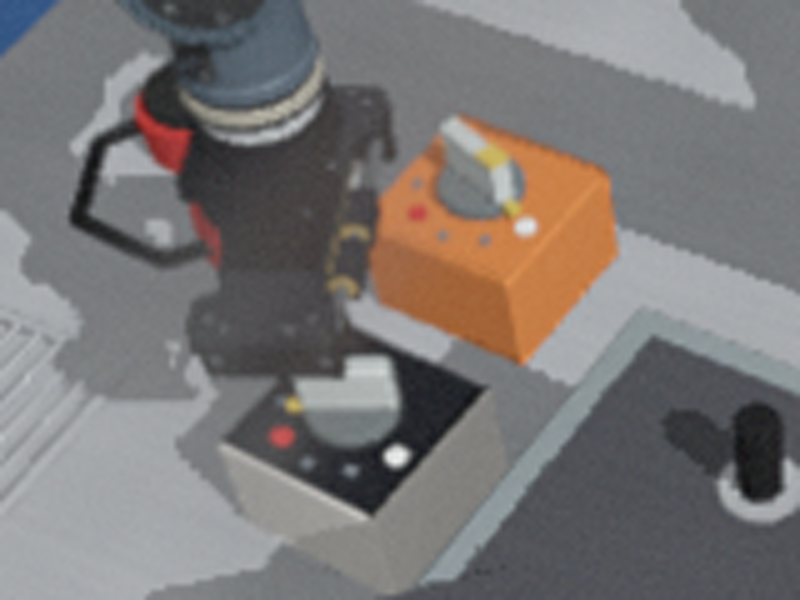

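```bash
python3 -c "
from h import *
f=load('scene')
P=proj(f,[(.4145,-.3483,.1024),(.4145,-.3483,.17),(.416,-.345,.125),(.416,-.345,.081)]); print((P-[110,80])*5)
W=world(f); 
for u,v in ((360,385),(360,365),(300,400),(350,430),(270,300),(340,270),(260,350)):
  print(u,v,W[80+v//5,110+u//5].round(4))
t=grab('top'); save(t,'t1.png',(340,180,440,280),6)
"
```

```text
[[341.91810799 387.62956257]
 [318.21605024 308.66170495]
 [337.48058812 365.56500275]
 [352.19533888 414.69090793]]
360 385 [ 0.4172 -0.3305  0.1162]
360 365 [ 0.4116 -0.3316  0.1274]
300 400 [ 0.4321 -0.3669  0.1004]
350 430 [ 0.4352 -0.3306  0.0947]
270 300 [ 0.4793 -0.313   0.2543]
340 270 [ 0.4307 -0.3074  0.2336]
260 350 [ 0.4995 -0.3097  0.238 ]
```

View pics/t1.png

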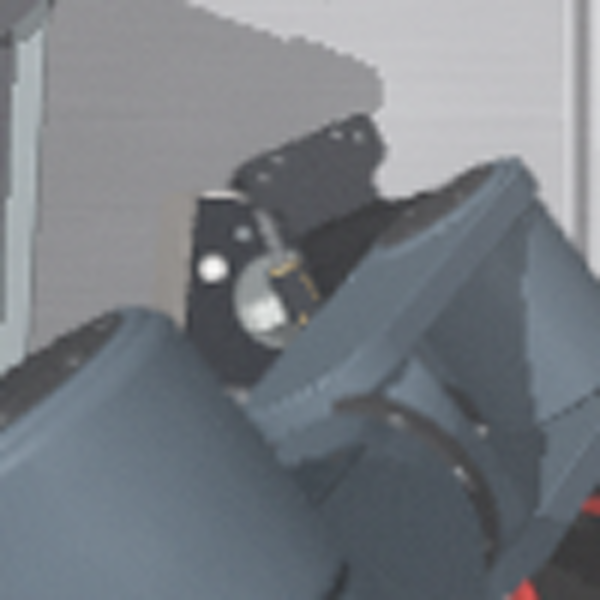

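```bash
python3 -c "
from h import *
for n in ('scene','top'):
  f=load(n);W=world(f); I=f['img']
  m=(np.hypot(W[...,0]-.415,W[...,1]+.348)<.13)
  for lo,hi in ((.10,.12),(.12,.135),(.135,.15),(.15,.165),(.165,.19),(.19,.22),(.22,.26)):
    q=m&(W[...,2]>lo)&(W[...,2]<hi); P=W[q]
    if len(P)>2: print(n,lo,len(P),P.min(0).round(3),P.max(0).round(3),P.mean(0).round(3),I[q].mean(0).round())
"
```

```text
scene 0.1 91 [ 0.396 -0.368  0.1  ] [ 0.433 -0.317  0.12 ] [ 0.42 -0.34  0.11] [171. 177. 175.]
scene 0.12 49 [ 0.399 -0.365  0.12 ] [ 0.431 -0.318  0.13 ] [ 0.411 -0.333  0.125] [172. 177. 176.]
scene 0.135 6 [ 0.402 -0.345  0.141] [ 0.419 -0.336  0.148] [ 0.409 -0.341  0.145] [70. 64. 63.]
scene 0.15 9 [ 0.402 -0.343  0.151] [ 0.419 -0.334  0.16 ] [ 0.41  -0.34   0.155] [84. 81. 81.]
scene 0.19 96 [ 0.322 -0.379  0.208] [ 0.507 -0.281  0.22 ] [ 0.449 -0.32   0.216] [83. 79. 79.]
scene 0.22 918 [ 0.316 -0.379  0.22 ] [ 0.514 -0.277  0.26 ] [ 0.441 -0.322  0.245] [82. 79. 79.]
top 0.1 14 [ 0.4   -0.333  0.101] [ 0.418 -0.316  0.12 ] [ 0.409 -0.323  0.111] [185. 188. 187.]
top 0.12 15 [ 0.4   -0.332  0.121] [ 0.411 -0.317  0.131] [ 0.406 -0.324  0.125] [207. 210. 209.]
top 0.19 4 [ 0.412 -0.307  0.213] [ 0.473 -0.279  0.219] [ 0.438 -0.297  0.216] [151. 153. 153.]
top 0.22 458 [ 0.349 -0.41   0.22 ] [ 0.514 -0.275  0.259] [ 0.464 -0.317  0.247] [90. 92. 95.]
```

```bash
python3 -c "
from h import *
f=load('scene'); d=np.array([np.cos(-1.241),np.sin(-1.241),0])
for z in (.185,.205,.225):
  c=np.array([.2023,-.5906,z]); print(z,(proj(f,[c-.05*d,c,c+.05*d])*1.4).round(0).tolist())
W=world(f); I=f['img']
m=(np.hypot(W[...,0]-.41,W[...,1]+.341)<.03)&(W[...,2]>.131)&(W[...,2]<.2)
v,u=np.where(m); print(np.c_[u,v,W[m].round(3)*1000].astype(int))
"
```

```text
0.185 [[228.0, 102.0], [207.0, 101.0], [187.0, 100.0]]
0.205 [[226.0, 95.0], [205.0, 94.0], [184.0, 92.0]]
0.225 [[224.0, 88.0], [203.0, 86.0], [182.0, 85.0]]
[[ 178  143  406 -342  160]
 [ 179  143  402 -342  155]
 [ 178  144  407 -342  156]
 [ 179  144  402 -343  151]
 [ 178  145  409 -341  155]
 [ 179  145  402 -344  147]
 [ 178  146  410 -341  152]
 [ 179  146  402 -345  142]
 [ 177  147  419 -337  158]
 [ 178  147  418 -334  158]
 [ 179  147  407 -342  144]
 [ 178  148  417 -336  151]
 [ 179  148  408 -341  141]
 [ 178  149  418 -336  148]
 [ 178  150  419 -336  146]]
```

Depth puts the real fingertips about 38 mm above the reported TCP: dark finger points stop at z≈0.141, while the reported z is 0.102. The start picture shows the same offset. I'll test it carefully: open, go down in small steps and watch the force.

Call:
play_rows(series="36 0 0 0 0 0 0;36 0 0 0 0 0 0;36 0 0 0 0 0 0;36 0 0 0 0 0 0;36 0.15 0 0 0 0 0")

```text
clock: 4.4
ee_pos: [0.4158, -0.3513, 0.1025]
eef_rot: [0.839, -0.545, -0.0, -0.0]
wrist_force: [0.0, -0.0, -1.0]
finger_gap: 0.0313
grasp_force: 0.0
```

Call:
play_rows(series="36 0 0 0.12 0 0 0;36 0 0 0.12 0 0 0;36 0 0 0.12 0 0 0;36 0 0 0 0 0 0")

```text
clock: 4.8
ee_pos: [0.4156, -0.3513, 0.0928]
eef_rot: [0.839, -0.545, -0.001, -0.0]
wrist_force: [0.3, 0.1, 0.2]
finger_gap: 0.036
grasp_force: 0.0
```

Call:
play_rows(series="36 0 0 0.08 0 0 0;36 0 0 0.08 0 0 0;36 0 0 0.08 0 0 0;36 0 0 0 0 0 0")

```text
clock: 5.2
ee_pos: [0.4159, -0.3516, 0.0872]
eef_rot: [0.839, -0.545, -0.0, -0.0]
wrist_force: [0.6, 0.7, -0.8]
finger_gap: 0.036
grasp_force: 0.0
```

No contact at reported z=0.087, below the disc top at 0.093, so the offset is real. I'll correct x and go on down.

Call:
play_rows(series="36 -0.26 0 0 0 0 0;36 0 0 0.2 0 0 0;36 0 0 0.2 0 0 0;36 0 0 0.2 0 0 0;36 0 0 0.2 0 0 0")

```text
clock: 5.7
ee_pos: [0.4134, -0.3459, 0.0669]
eef_rot: [0.839, -0.545, -0.0, -0.0]
wrist_force: [0.3, -0.3, 0.0]
finger_gap: 0.0356
grasp_force: 0.0
```

Call:
play_rows(series="0 0 0 0 0 0 0;0 0 0 0 0 0 0;0 0 0 0 0 0 0;0 0 0 0 0 0 0;0 0 0 0 0 0 0")

```text
clock: 6.2
ee_pos: [0.4151, -0.3458, 0.0677]
eef_rot: [0.838, -0.545, 0.002, -0.001]
wrist_force: [4.5, 2.1, -2.9]
finger_gap: 0.0137
grasp_force: 19.9
```

```bash
python3 -c "
from h import *
plan((.416,-.345,.102));plan((.416,-.345,.102),-.391);s=bot.state();print(s['wrist_force'],s['ft_torque'],s['finger_gap'],s['grasp_force'])"
```

```text
phi -2.724 p [ 0.4151 -0.3458  0.0677] turnz units -0.00 shift units x -0.01 y -0.05 z -1.37
phi -2.724 p [ 0.4151 -0.3458  0.0677] turnz units -15.56 shift units x 0.04 y 0.02 z -1.37
[ 4.47898655  2.10109991 -2.87817309] [ 0.37844707 -0.7323875  -0.01620845] 0.01371627293403159 19.93556499481201
```

Call:
play_rows(series="0 0 -0.07 0 0 0 0;0 0 0 0 0 0 -0.5;0 0 0 0 0 0 -1;0 0 0 0 0 0 -1;0 0 0 0 0 0 -1")

```text
clock: 6.7
ee_pos: [0.4151, -0.3459, 0.0677]
eef_rot: [0.952, -0.306, 0.0, 0.001]
wrist_force: [-0.6, -1.1, -1.7]
finger_gap: 0.0139
grasp_force: 20.1
```

Call:
play_rows(series="0 0 0 0 0 0 -1;0 0 0 0 0 0 -1;0 0 0 0 0 0 -1;0 0 0 0 0 0 -1;0 0 0 0 0 0 -1")

```text
clock: 7.2
ee_pos: [0.415, -0.3461, 0.0677]
eef_rot: [0.998, 0.064, 0.0, 0.001]
wrist_force: [-0.3, -1.1, -1.5]
finger_gap: 0.0142
grasp_force: 19.9
```

Call:
play_rows(series="0 0 0 0 0 0 -1;0 0 0 0 0 0 -1;0 0 0 0 0 0 -1;0 0 0 0 0 0 -1;0 0 0 0 0 0 -1")

```text
clock: 7.7
ee_pos: [0.4152, -0.3462, 0.0677]
eef_rot: [0.905, 0.425, -0.0, 0.001]
wrist_force: [-0.4, -2.9, -1.8]
finger_gap: 0.0141
grasp_force: 19.9
```

Call:
play_rows(series="0 0 0 0 0 0 -1;0 0 0 0 0 0 -1;0 0 0 0 0 0 0;0 0 0 0 0 0 0")

```text
clock: 8.1
ee_pos: [0.4153, -0.3462, 0.0677]
eef_rot: [0.834, 0.552, -0.0, 0.001]
wrist_force: [0.0, -3.0, -1.3]
finger_gap: 0.0139
grasp_force: 20.0
```

```bash
python3 -c "
from h import *
plan((.416,-.345,.102),-.391);s=bot.state();print(s['wrist_force'],s['ft_torque'],s['finger_gap'],s['grasp_force'])"
```

```text
phi -0.401 p [ 0.4153 -0.3462  0.0677] turnz units -0.06 shift units x 0.06 y 0.01 z -1.37
[ 0.01355395 -2.99906769 -1.28841986] [-0.51021634 -0.19158963  0.10691771] 0.013929817291954612 19.974088668823242
```

Call:
play_rows(series="50 0 0 0 0 0 0;50 0 0 0 0 0 0;50 0 0 0 0 0 0;50 0 0 -1 0 0 0;50 0 0 -1 0 0 0")

```text
clock: 8.6
ee_pos: [0.4142, -0.344, 0.1172]
eef_rot: [0.833, 0.553, -0.0, -0.002]
wrist_force: [0.0, -0.1, 0.1]
finger_gap: 0.0449
grasp_force: 0.0
```

Call:
play_rows(series="50 0 0 -1 0 0 0;50 0 0 -1 0 0 0;50 0 0 -1 0 0 0;50 0 0 -1 0 0 0;50 0 0 -1 0 0 0")

```text
clock: 9.1
ee_pos: [0.4146, -0.3444, 0.2434]
eef_rot: [0.833, 0.553, 0.0, -0.001]
wrist_force: [1.3, -0.3, 0.5]
finger_gap: 0.0499
grasp_force: 0.0
```

Call:
play_rows(series="50 0 0 -1 0 0 1;50 0 0 0 0 0 1;50 0 0 0 0 0 1;50 0 0 0 0 0 1;50 0 0 0 0 0 1")

```text
clock: 9.6
ee_pos: [0.4147, -0.3444, 0.2674]
eef_rot: [0.978, 0.207, -0.0, -0.001]
wrist_force: [-0.4, -0.0, -0.7]
finger_gap: 0.0501
grasp_force: 0.0
```

Call:
play_rows(series="50 0 0 0 0 0 1;50 0 0 0 0 0 1;50 0 0 0 0 0 1;50 0 0 0 0 0 1;50 0 0 0 0 0 1")

```text
clock: 10.1
ee_pos: [0.4147, -0.3444, 0.2673]
eef_rot: [0.986, -0.166, -0.0, -0.001]
wrist_force: [-0.4, 0.1, 0.6]
finger_gap: 0.0498
grasp_force: 0.0
```

```bash
python3 -c "
from h import *
plan((.4385,-.0525,.26),-2.27)
f=grab('scene'); save(f,'s2.png',(110,80,270,200),4)"
```

```text
phi -1.905 p [ 0.4147 -0.3444  0.2673] turnz units 2.44 shift units x -6.79 y -9.55 z 0.29
```

View pics/s2.png

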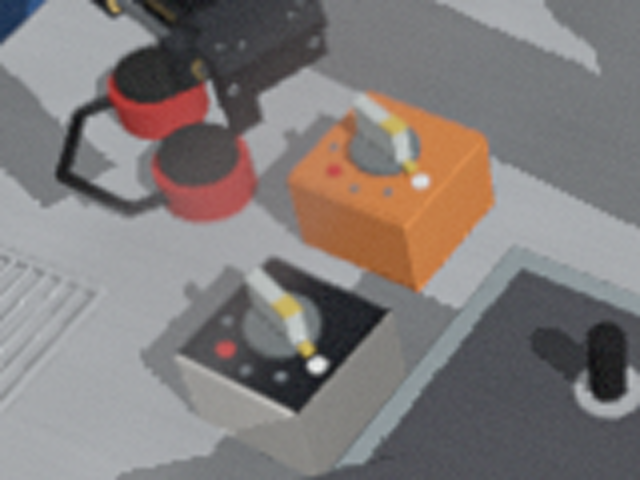

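The crop shows the pointer's yellow tip (310,348) on the white mark (317,366), so the selector is off. Next, the handle.

Call:
play_rows(series="60 0 0 0 0 0 0.9;60 0 0 0 0 0 0.9;60 0 0 0 0 0 0.64;60 -0.68 -0.96 0 0 0 0;60 -0.68 -0.96 0 0 0 0")

```text
clock: 10.65
ee_pos: [0.4191, -0.2859, 0.2671]
eef_rot: [0.941, -0.339, -0.0, -0.0]
wrist_force: [-0.2, -0.1, 0.4]
finger_gap: 0.0602
grasp_force: 0.0
```

Call:
play_rows(series="60 -0.68 -0.96 0 0 0 0;60 -0.68 -0.96 0 0 0 0;60 -0.68 -0.96 0 0 0 0;60 -0.68 -0.96 0 0 0 0;60 -0.68 -0.96 0 0 0 0")

```text
clock: 11.15
ee_pos: [0.4303, -0.1383, 0.2674]
eef_rot: [0.941, -0.339, -0.0, -0.0]
wrist_force: [0.5, -0.6, 0.2]
finger_gap: 0.0602
grasp_force: 0.0
```

Call:
play_rows(series="60 -0.68 -0.96 0 0 0 0;60 -0.68 -0.96 0 0 0 0;60 -0.68 -0.96 0 0 0 0;60 0 0 0 0 0 0")

```text
clock: 11.55
ee_pos: [0.4365, -0.0486, 0.2674]
eef_rot: [0.942, -0.337, -0.001, -0.001]
wrist_force: [0.6, -0.2, 0.6]
finger_gap: 0.0598
grasp_force: 0.0
```

```bash
python3 -c "
from h import *
plan((.4385,-.0525,.172),-2.27);plan((.4385,-.0525,.172))
f=grab('scene');W=world(f)
m=(np.hypot(W[...,0]-.4385,W[...,1]+.0525)<.09)&(W[...,2]>.25)&(W[...,2]<.36);P=W[m]
for a in np.arange(.29,.36,.01):
  q=P[(P[:,2]>a)&(P[:,2]<=a+.01)]; print(a,len(q),q.mean(0) if len(q) else '')
"
```

```text
phi -2.258 p [ 0.4365 -0.0486  0.2674] turnz units 0.08 shift units x 0.16 y 0.07 z 3.82
phi -2.258 p [ 0.4365 -0.0486  0.2674] turnz units -0.00 shift units x 0.16 y 0.07 z 3.82
0.29 0 
0.3 9 [ 0.46222369 -0.01920449  0.30795429]
0.31 21 [ 0.46113967 -0.0174089   0.31308462]
0.32 0 
0.33 9 [ 0.41931732 -0.07347101  0.33487118]
0.34 8 [ 0.42246164 -0.07546547  0.34610155]
0.35000000000000003 12 [ 0.4214741  -0.08191287  0.35399942]
0.36000000000000004 0
```

Call:
play_rows(series="60 0.16 0.07 1 0 0 0;60 0 0 1 0 0 0;60 0 0 1 0 0 0;60 0 0 0.8 0 0 0;60 0 0 0 0 0 0")

```text
clock: 12.1
ee_pos: [0.4374, -0.0561, 0.1703]
eef_rot: [0.94, -0.34, -0.003, 0.0]
wrist_force: [-0.4, 0.1, -0.7]
finger_gap: 0.0599
grasp_force: 0.0
```

Call:
play_rows(series="0 0 0 0 0 0 0;0 0 0 0 0 0 0;0 0 0 0 0 0 0;0 0 0 0 0 0 0;0 0 0 0 0 0 0")

```text
clock: 12.6
ee_pos: [0.4399, -0.0559, 0.1731]
eef_rot: [0.941, -0.34, 0.001, 0.0]
wrist_force: [-0.6, -0.2, 0.7]
finger_gap: 0.0282
grasp_force: 0.0
```

Call:
play_rows(series="0 0 0 0 0 0 0;0 0.02 0.3 0 0 0 -0.21;0 0.05 0.96 0 0 0 -0.67;0 0.05 0.96 0 0 0 -0.67;0 0 0 0 0 0 0")

```text
clock: 13.1
ee_pos: [0.4084, -0.1044, 0.1729]
eef_rot: [0.974, -0.228, -0.001, 0.001]
wrist_force: [-1.0, 0.9, 4.7]
finger_gap: 0.0245
grasp_force: 20.0
```

```bash
python3 -c "
from h import *
s=bot.state();print(s['ee_pos'],s['wrist_force'],s['ft_torque'],s['finger_gap'],s['grasp_force'])
r=np.array([-.1835,.1545]);c=s['ee_pos'][:2]-np.array([.622,-.207]); print('ang',np.arctan2(c[1],c[0])-np.arctan2(r[1],r[0]),np.hypot(*c))"
```

```text
[ 0.40836021 -0.10442467  0.17289963] [-0.99825759  0.9401401   4.68814414] [0.27210476 0.26499821 0.14707856] 0.02453077617678092 19.998723110184073
ang 0.2521816076273149 0.23698873051808386
```

Gripped at 24.5 mm, and the lid follows with low forces.

Call:
play_rows(series="0 0.05 0.96 0 0 0 -0.67;0 0.05 0.96 0 0 0 -0.67;0 0.05 0.96 0 0 0 -0.67;0 0.05 0.96 0 0 0 -0.67;0 0.05 0.96 0 0 0 -0.67")

```text
clock: 13.6
ee_pos: [0.3846, -0.219, 0.1729]
eef_rot: [1.0, 0.023, -0.0, -0.001]
wrist_force: [2.0, 1.6, 3.8]
finger_gap: 0.0247
grasp_force: 20.0
```

```bash
python3 -c "
from h import *
s=bot.state();print(s['ee_pos'],s['wrist_force'],s['ft_torque'],s['finger_gap'],s['grasp_force'])
r=np.array([-.1835,.1545]);c=s['ee_pos'][:2]-np.array([.622,-.207]); print('ang',np.arctan2(c[1],c[0])-np.arctan2(r[1],r[0]),np.hypot(*c))"
```

```text
[ 0.38459801 -0.21898107  0.17289689] [1.95150312 1.57592857 3.75443184] [ 0.32422012 -0.23537294  0.03370588] 0.02465534559920753 20.0044074235484
ang -5.532951688942388 0.23770412888547698
```

Call:
play_rows(series="0 0.05 0.96 0 0 0 -0.67;0 0.05 0.96 0 0 0 -0.67;0 0.05 0.96 0 0 0 -0.67;0 0.05 0.96 0 0 0 -0.67;0 0.05 0.96 0 0 0 -0.67")

```text
clock: 14.1
ee_pos: [0.4197, -0.333, 0.1729]
eef_rot: [0.963, 0.271, -0.0, -0.001]
wrist_force: [0.9, 2.6, 3.8]
finger_gap: 0.0244
grasp_force: 20.0
```

Call:
play_rows(series="0 0.05 0.96 0 0 0 -0.67;0 0.05 0.96 0 0 0 -0.67;0 0.05 0.96 0 0 0 -0.67;0 0.02 0.5 0 0 0 -0.35;0 0 0 0 0 0 0")

```text
clock: 14.6
ee_pos: [0.4777, -0.397, 0.173]
eef_rot: [0.901, 0.435, 0.001, 0.001]
wrist_force: [0.7, 1.0, 5.0]
finger_gap: 0.0243
grasp_force: 20.0
```

```bash
python3 -c "
from h import *
s=bot.state();print(s['ee_pos'],s['wrist_force'],s['ft_torque'],s['finger_gap'],s['grasp_force'])
r=np.array([-.1835,.1545]);c=s['ee_pos'][:2]-np.array([.622,-.207]); print('ang',np.arctan2(c[1],c[0])-np.arctan2(r[1],r[0])+2*np.pi,np.hypot(*c))"
```

```text
[ 0.47772798 -0.39698872  0.17295764] [0.69395004 1.04196341 5.04018572] [0.18388992 0.05856878 0.31883345] 0.024309142015660524 20.004995916970074
ang 1.6211333355753403 0.23855843787126846
```

Call:
play_rows(series="50 0 0 0 0 0 0;50 0 0 0 0 0 0;50 0 0 0 0 0 0;50 0 0 -1 0 0 0;50 0 0 -1 0 0 0")

```text
clock: 15.1
ee_pos: [0.4743, -0.3947, 0.2218]
eef_rot: [0.901, 0.434, -0.001, -0.002]
wrist_force: [0.3, 0.1, 0.2]
finger_gap: 0.0486
grasp_force: 0.0
```

Call:
play_rows(series="87 0 0 -1 0 0 0;87 0 0 -1 0 0 0;87 0 0 0 0 0 -0.9;87 0 0 0 0 0 -0.9;87 0 0 0 0 0 -0.9")

```text
clock: 15.6
ee_pos: [0.4748, -0.3954, 0.2726]
eef_rot: [0.794, 0.608, -0.0, -0.0]
wrist_force: [0.0, 0.4, 0.3]
finger_gap: 0.0812
grasp_force: 0.0
```

Call:
play_rows(series="87 0 0 0 0 0 -0.9;87 0 0 0 0 0 -0.6;87 0 0 0 0 0 0")

```text
clock: 15.9
ee_pos: [0.4748, -0.3954, 0.2722]
eef_rot: [0.722, 0.692, -0.0, -0.0]
wrist_force: [0.2, 0.1, -0.7]
finger_gap: 0.0868
grasp_force: 0.0
```

```bash
cat >> h.py <<'E'
def moulds():
    out=[]
    for n in('top','scene'):
        f=grab(n); W=world(f); I=f['img'].astype(int); r,g,b=I[...,0],I[...,1],I[...,2]
        m=(W[...,2]>.068)&(W[...,2]<.09)&(W[...,0]>.3)&(W[...,0]<.75)&(W[...,1]>.16)&(W[...,1]<.65)
        k,l,st,c=cv2.connectedComponentsWithStats(m.astype(np.uint8))
        for i in range(1,k):
            if st[i,4]>60:
                q=l==i; P=W[q]; mn,mx=P.min(0),P.max(0)
                C,rad=cv2.minEnclosingCircle((P[:,:2]*1000).astype(np.float32))
                print(n,st[i,4],'bbox',((mn+mx)/2)[:2].round(4),'circ',np.round(C,1),round(rad,1),'z',P[:,2].max().round(3),'col',I[q].mean(0).round())
E
python3 -c "
from h import *
moulds()
f=load('top'); save(f,'t2.png',s=1.4)
for n in('top','scene'):
  f=load(n);W=world(f)
  m=(W[...,2]>.065)&(W[...,2]<.085)&(W[...,0]>.36)&(W[...,0]<.65)&(W[...,1]>-.17)&(W[...,1]<.10)
  P=W[m]; print(n,'floor',len(P),cv2.minAreaRect((P[:,:2]*1000).astype(np.float32)))
  m=(W[...,2]>.152)&(W[...,2]<.168)&(W[...,0]>.33)&(W[...,0]<.67)&(W[...,1]>-.19)&(W[...,1]<.13)
  P=W[m]; print(n,'rim',len(P),cv2.minAreaRect((P[:,:2]*1000).astype(np.float32)))
plan((.433,.261,.26),-.044)
"
```

```text
top 163 bbox [0.6999 0.3424] circ [699.2 342.2] 26.5 z 0.09 col [106. 107. 112.]
top 178 bbox [0.5666 0.351 ] circ [566.1 350.7] 27.2 z 0.087 col [177. 163. 143.]
top 106 bbox [0.5622 0.239 ] circ [562.2 238.9] 25.6 z 0.09 col [ 86. 124. 189.]
top 175 bbox [0.4938 0.4881] circ [493.7 486.5] 27.3 z 0.087 col [178. 164. 145.]
top 181 bbox [0.4329 0.2609] circ [433.2 261.9] 27.1 z 0.087 col [179. 164. 144.]
top 182 bbox [0.4214 0.3721] circ [421.3 371.7] 27.5 z 0.085 col [178. 163. 143.]
scene 286 bbox [0.4344 0.2612] circ [434.3 260.4] 27.6 z 0.086 col [145. 132. 110.]
scene 303 bbox [0.421  0.3716] circ [420.9 372.2] 27.2 z 0.086 col [143. 131. 109.]
scene 108 bbox [0.5634 0.2378] circ [563.1 238.6] 26.0 z 0.09 col [ 75. 105. 156.]
scene 363 bbox [0.4944 0.4881] circ [493.5 486.6] 27.9 z 0.087 col [142. 130. 108.]
scene 389 bbox [0.5637 0.352 ] circ [563.8 352.4] 27.8 z 0.086 col [144. 132. 110.]
scene 446 bbox [0.699  0.3437] circ [698.6 344. ] 26.6 z 0.09 col [75. 77. 82.]
top floor 3719 ((502.54388427734375, -35.054847717285156), (217.25315856933594, 217.2827606201172), 86.70458984375)
top rim 3389 ((502.2333984375, -35.08668518066406), (291.08758544921875, 291.1683044433594), 86.70767211914062)
scene floor 4228 ((518.3670043945312, -56.41304016113281), (213.1173858642578, 258.0920715332031), 86.77530670166016)
scene rim 5355 ((500.5157470703125, -35.451141357421875), (293.1395263671875, 295.5021057128906), 86.56295013427734)
phi -0.045 p [ 0.4751 -0.3955  0.2723] turnz units -0.01 shift units x 26.16 y -2.84 z 0.49
```

View pics/t2.png

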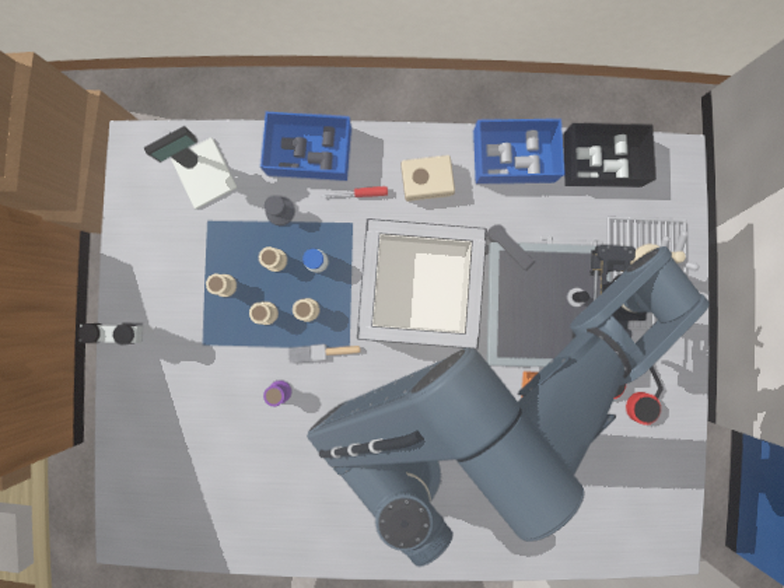

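The picture shows the lid aside on the right, the chamber open and empty at (423,283), and four moulds still in place. Picking the nearest mould (306,310).

Call:
play_rows(series="80 1 -0.11 0 0 0 0;80 1 -0.11 0 0 0 0;80 1 -0.11 0 0 0 0;80 1 -0.11 0 0 0 0;80 1 -0.11 0 0 0 0")

```text
clock: 16.5
ee_pos: [0.4667, -0.2692, 0.2725]
eef_rot: [0.723, 0.691, 0.0, -0.0]
wrist_force: [0.8, 0.3, -0.8]
finger_gap: 0.0798
grasp_force: 0.0
```

Call:
play_rows(series="80 1 -0.11 0 0 0 0;80 1 -0.11 0 0 0 0;80 1 -0.11 0 0 0 0;80 1 -0.11 0 0 0 0;80 1 -0.11 0 0 0 0")

```text
clock: 17.0
ee_pos: [0.4583, -0.1438, 0.2725]
eef_rot: [0.723, 0.691, 0.0, 0.0]
wrist_force: [0.5, 0.1, 0.2]
finger_gap: 0.0801
grasp_force: 0.0
```

Call:
play_rows(series="80 1 -0.11 0 0 0 0;80 1 -0.11 0 0 0 0;80 1 -0.11 0 0 0 0;80 1 -0.11 0 0 0 0;80 1 -0.11 0 0 0 0")

```text
clock: 17.5
ee_pos: [0.4499, -0.0184, 0.2726]
eef_rot: [0.723, 0.691, 0.0, 0.0]
wrist_force: [0.2, 0.8, -0.4]
finger_gap: 0.0801
grasp_force: 0.0
```

Call:
play_rows(series="80 1 -0.11 0 0 0 0;80 1 -0.11 0 0 0 0;80 1 -0.11 0 0 0 0;80 1 -0.11 0 0 0 0;80 1 -0.11 0 0 0 0")

```text
clock: 18.0
ee_pos: [0.4414, 0.107, 0.2726]
eef_rot: [0.723, 0.691, 0.0, 0.0]
wrist_force: [-0.1, 0.2, 0.4]
finger_gap: 0.0801
grasp_force: 0.0
```

Call:
play_rows(series="80 1 -0.11 0 0 0 0;80 1 -0.11 0 0 0 0;80 1 -0.11 0 0 0 0;80 1 -0.11 0 0 0 0;80 1 -0.11 0 0 0 0")

```text
clock: 18.5
ee_pos: [0.433, 0.2325, 0.2726]
eef_rot: [0.723, 0.691, 0.0, 0.0]
wrist_force: [0.3, -1.1, 0.6]
finger_gap: 0.0798
grasp_force: 0.0
```

Call:
play_rows(series="80 1 -0.11 0 0 0 0;80 0.15 0 0.5 0 0 0;80 0 0 0.5 0 0 0;80 0 0 0.5 0 0 0;80 0 0 0 0 0 0")

```text
clock: 19.0
ee_pos: [0.43, 0.259, 0.2327]
eef_rot: [0.722, 0.691, -0.003, -0.001]
wrist_force: [-0.1, -0.7, -0.5]
finger_gap: 0.0802
grasp_force: 0.0
```

```bash
python3 -c "
from h import *
plan((.4335,.261,-.002))"
```

```text
phi -0.044 p [0.43   0.259  0.2327] turnz units -0.00 shift units x 0.08 y 0.14 z 9.39
```

Call:
play_rows(series="80 0.08 0.14 1 0 0 0;80 0 0 1 0 0 0;80 0 0 1 0 0 0;80 0 0 1 0 0 0;80 0 0 1 0 0 0")

```text
clock: 19.5
ee_pos: [0.436, 0.2617, 0.1095]
eef_rot: [0.722, 0.691, 0.0, 0.0]
wrist_force: [-0.6, -0.4, -0.6]
finger_gap: 0.0802
grasp_force: 0.0
```

Call:
play_rows(series="80 0 0 1 0 0 0;80 0 0 1 0 0 0;80 0 0 1 0 0 0;80 0 0 1 0 0 0;80 0 0 0.3 0 0 0")

```text
clock: 20.0
ee_pos: [0.4344, 0.2612, 0.0007]
eef_rot: [0.722, 0.691, -0.002, -0.001]
wrist_force: [0.8, -0.4, -0.3]
finger_gap: 0.0802
grasp_force: 0.0
```

Call:
play_rows(series="30 0 0 0 0 0 0;30 0 0 0 0 0 0;30 0 0 0 0 0 0;30 0 0 0 0 0 0;30 0 0 0 0 0 0")

```text
clock: 20.5
ee_pos: [0.4353, 0.2624, 0.0034]
eef_rot: [0.722, 0.692, 0.0, 0.0]
wrist_force: [-2.3, 0.1, 4.0]
finger_gap: 0.0523
grasp_force: 19.9
```

Call:
play_rows(series="30 0 0 0 0 0 0;30 0 0 0 0 0 0;30 0 0 0 0 0 0")

```text
clock: 20.8
ee_pos: [0.4353, 0.2624, 0.0034]
eef_rot: [0.722, 0.692, 0.0, 0.0]
wrist_force: [-2.3, 0.8, 6.9]
finger_gap: 0.0527
grasp_force: 19.9
```

```bash
python3 -c "
from h import *
plan((.549,-.088,.20),-.058);plan((.549,-.088,.20))"
```

```text
phi -0.042 p [0.4353 0.2624 0.0034] turnz units 0.10 shift units x -13.73 y 5.35 z -7.86
phi -0.042 p [0.4353 0.2624 0.0034] turnz units -0.00 shift units x -13.81 y 5.14 z -7.86
```

The gap of 52.5 mm shows the pads touching the flared cup, so the grip is too high. Releasing and going 14 mm lower.

Call:
play_rows(series="80 0 0 0 0 0 0;80 0 0 0 0 0 0;80 0 0 0 0 0 0;80 0 0 0 0 0 0;80 0 0 0.28 0 0 0")

```text
clock: 21.3
ee_pos: [0.4363, 0.2625, -0.0042]
eef_rot: [0.722, 0.692, 0.001, 0.0]
wrist_force: [-0.1, -0.6, 0.3]
finger_gap: 0.0781
grasp_force: 0.0
```

Call:
play_rows(series="80 0 0 0.28 0 0 0;80 0 0 0 0 0 0;30 0 0 0 0 0 0;30 0 0 0 0 0 0;30 0 0 0 0 0 0")

```text
clock: 21.8
ee_pos: [0.4355, 0.2623, -0.0114]
eef_rot: [0.722, 0.692, 0.0, 0.0]
wrist_force: [-0.1, -0.2, -0.2]
finger_gap: 0.0631
grasp_force: 0.0
```

Call:
play_rows(series="30 0 0 0 0 0 0;30 0 0 0 0 0 0;30 0 0 0 0 0 0;30 0 0 0 0 0 0")

```text
clock: 22.2
ee_pos: [0.4348, 0.2622, -0.0114]
eef_rot: [0.722, 0.692, -0.0, -0.0]
wrist_force: [-2.2, 0.1, 2.0]
finger_gap: 0.0504
grasp_force: 18.6
```

```bash
python3 -c "
from h import *
plan((.549,-.088,.20))
f=grab('scene'); save(f,'s3.png',(300,180,460,320),4)"
```

```text
phi -0.043 p [ 0.4348  0.2622 -0.0114] turnz units -0.00 shift units x -13.80 y 5.16 z -8.46
```

View pics/s3.png

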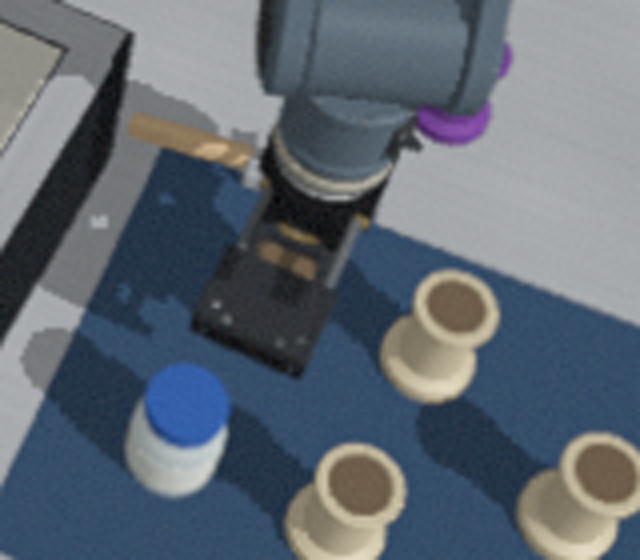

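Call:
play_rows(series="30 0 0 0 0 0 0;30 0 0 0 0 0 0")

```text
clock: 22.45
ee_pos: [0.4348, 0.2621, -0.0114]
eef_rot: [0.722, 0.692, -0.0, -0.0]
wrist_force: [-3.2, 0.8, 4.4]
finger_gap: 0.0502
grasp_force: 18.3
```

```bash
python3 -c "
from h import *
print(bot.state()['finger_gap'])
f=load('scene');W=world(f); I=f['img']
for u,v in((300,372),(295,365),(250,350),(200,320),(210,318),(250,300),(290,260),(280,250)):
  y,x=180+v//4,300+u//4; print((u,v),W[y,x].round(3),I[y,x])
m=(np.hypot(W[...,0]-.435,W[...,1]-.262)<.11)&(W[...,2]>.03)&(W[...,2]<.3)
h,e=np.histogram(W[m][:,2],np.arange(.03,.3,.01)); print(list(zip(e.round(2),h)))
q=m&(W[...,2]>.03)&(W[...,2]<.1)&(np.hypot(W[...,0]-.435,W[...,1]-.262)<.075)
print(np.c_[np.where(q)[::-1]][::9].T, W[q][::9].round(3).tolist())
"
```

```text
0.05024532525112205
(300, 372) [0.53  0.295 0.12 ] [38 51 65]
(295, 365) [0.534 0.289 0.132] [30 34 40]
(250, 350) [0.529 0.262 0.122] [29 25 25]
(200, 320) [0.528 0.229 0.13 ] [34 37 40]
(210, 318) [0.528 0.233 0.138] [42 46 48]
(250, 300) [0.508 0.251 0.139] [51 53 58]
(290, 260) [0.435 0.264 0.081] [74 63 50]
(280, 250) [0.43  0.256 0.082] [93 80 63]
[(np.float64(0.03), np.int64(19)), (np.float64(0.04), np.int64(18)), (np.float64(0.05), np.int64(19)), (np.float64(0.06), np.int64(8)), (np.float64(0.07), np.int64(53)), (np.float64(0.08), np.int64(157)), (np.float64(0.09), np.int64(26)), (np.float64(0.1), np.int64(63)), (np.float64(0.11), np.int64(213)), (np.float64(0.12), np.int64(150)), (np.float64(0.13), np.int64(454)), (np.float64(0.14), np.int64(138)), (np.float64(0.15), np.int64(44)), (np.float64(0.16), np.int64(29)), (np.float64(0.17), np.int64(5)), (np.float64(0.18), np.int64(3)), (np.float64(0.19), np.int64(30)), (np.float64(0.2), np.int64(167)), (np.float64(0.21), np.int64(22)), (np.float64(0.22), np.int64(69)), (np.float64(0.23), np.int64(68)), (np.float64(0.24), np.int64(106)), (np.float64(0.25), np.int64(73)), (np.float64(0.26), np.int64(91)), (np.float64(0.27), np.int64(88)), (np.float64(0.28), np.int64(46))]
[[365 369 372 374 376 376 375]
 [241 242 243 244 245 246 248]] [[0.432, 0.243, 0.08], [0.432, 0.254, 0.083], [0.431, 0.262, 0.082], [0.431, 0.268, 0.082], [0.429, 0.273, 0.078], [0.434, 0.274, 0.081], [0.44, 0.274, 0.08]]
```

Call:
play_rows(series="80 0 0 0 0 0 0;80 0 0 0 0 0 0;80 0 0 0 0 0 0;80 0 0 0 0 0 0;80 0 0 0.2 0 0 0")

```text
clock: 22.95
ee_pos: [0.4364, 0.2625, -0.0163]
eef_rot: [0.722, 0.692, 0.001, 0.0]
wrist_force: [-0.4, 0.1, -0.1]
finger_gap: 0.0776
grasp_force: 0.0
```

Call:
play_rows(series="80 0 0 0.2 0 0 0;80 0 0 0.2 0 0 0;80 0 0 0 0 0 0;30 0 0 0 0 0 0;30 0 0 0 0 0 0")

```text
clock: 23.45
ee_pos: [0.4355, 0.2623, -0.0265]
eef_rot: [0.722, 0.692, 0.0, 0.0]
wrist_force: [-0.3, -0.4, -0.0]
finger_gap: 0.071
grasp_force: 0.0
```

Call:
play_rows(series="30 0 0 0 0 0 0;30 0 0 0 0 0 0;30 0 0 0 0 0 0;30 0 0 0 0 0 0")

```text
clock: 23.85
ee_pos: [0.4349, 0.2621, -0.0265]
eef_rot: [0.722, 0.692, -0.0, -0.0]
wrist_force: [-1.6, 0.4, -0.1]
finger_gap: 0.0592
grasp_force: 20.0
```

```bash
python3 -c "
from h import *
s=bot.state();print(s)
f=grab('scene');W=world(f); I=f['img'].astype(int)
m=(np.hypot(W[...,0]-.435,W[...,1]-.262)<.13)&(W[...,0]>.51)&(W[...,2]>.03)&(W[...,2]<.3)&(I.max(2)<60)&(I[...,2]-I[...,0]<10)
P=W[m]; print(len(P), np.percentile(P[:,2],[0,2,5,10,50,100]), P.min(0),P.max(0))
g=bot.grab_frame('top');V=world(g);J=g['img']
m=(np.hypot(V[...,0]-.435,V[...,1]-.262)<.13)&(V[...,0]>.5)&(V[...,2]>.03)&(V[...,2]<.3)&(J.max(2)<60)
P=V[m]; print(len(P), P.min(0) ,P.max(0))if len(P) else 0
"
```

```text
{'clock': 23.85, 'joints': array([3.22012836e-01, 7.33901568e-01, 1.87165707e+00, 7.98814647e-05,
       5.36999463e-01, 3.64399410e-01]), 'dq': array([-0.00115098,  0.00198092, -0.00014529,  0.00015646, -0.00159131,
        0.0003555 ]), 'effort': array([-4.12072297e-01, -4.07357955e+01, -6.58175379e+00, -2.25883105e-02,
       -4.13837163e-01,  1.08512110e-02]), 'ee_pos': array([ 0.43485265,  0.26210687, -0.02646737]), 'eef_rot': array([ 7.21956452e-01,  6.91938327e-01, -4.27559203e-04, -2.25020818e-04]), 'wrist_force': array([-1.61273332,  0.39654755, -0.14405537]), 'ft_torque': array([-0.03062896,  0.13267092,  0.02638956]), 'grasp_force': 19.99387882766314, 'finger_gap': 0.05920610006105746}
250 [0.08582281 0.08929014 0.09055468 0.10462698 0.12236107 0.12810916] [0.5100541  0.2246891  0.08582281] [0.53358792 0.29373044 0.12810916]
```

The gap readings disagree (52.5, 50.3 and 59.2 mm at three depths), so I back off and measure fingers and mould from depth.

Call:
play_rows(series="80 0 0 0 0 0 0;80 0 0 0 0 0 0;80 0 0 0 0 0 0;80 0 0 -1 0 0 0;80 0 0 -1 0 0 0")

```text
clock: 24.45
ee_pos: [0.4352, 0.2621, 0.0235]
eef_rot: [0.722, 0.692, -0.001, -0.0]
wrist_force: [0.8, 0.5, -0.1]
finger_gap: 0.0793
grasp_force: 0.0
```

Call:
play_rows(series="80 0 0 -1 0 0 0;80 0 0 -1 0 0 0;80 0 0 -1 0 0 0;80 0 0 -1 0 0 0;80 0 0 0 0 0 0")

```text
clock: 24.95
ee_pos: [0.4384, 0.2633, 0.1267]
eef_rot: [0.722, 0.692, 0.004, 0.002]
wrist_force: [0.2, -0.4, 0.2]
finger_gap: 0.0801
grasp_force: 0.0
```

```bash
python3 -c "
from h import *
f=grab('scene'); save(f,'s4.png',(290,150,450,290),5)
print(bot.state()['ee_pos'])
moulds()
p=bot.state()['ee_pos']
for y in (-.05,0,.05):
  print(y,(proj(f,[p+[y,0,0],p+[y,0,.037]])-[290,150]).round(1).tolist())
"
```

```text
[0.43701821 0.26273284 0.12504755]
top 166 bbox [0.6995 0.3418] circ [700.1 342.7] 26.1 z 0.09 col [101. 102. 108.]
top 172 bbox [0.5662 0.3512] circ [565.5 350.6] 26.7 z 0.086 col [170. 156. 136.]
top 85 bbox [0.5625 0.2387] circ [562.  238.8] 25.6 z 0.09 col [ 80. 116. 182.]
top 175 bbox [0.4937 0.4876] circ [493.5 486.8] 27.2 z 0.088 col [172. 158. 139.]
top 79 bbox [0.4349 0.2472] circ [434.9 252.4] 23.6 z 0.086 col [169. 155. 135.]
scene 186 bbox [0.4458 0.261 ] circ [437.8 260.6] 25.9 z 0.087 col [148. 136. 114.]
scene 300 bbox [0.4216 0.3718] circ [421.2 372.5] 27.1 z 0.086 col [146. 133. 111.]
scene 142 bbox [0.5692 0.2386] circ [564.7 238.9] 24.7 z 0.09 col [ 72. 105. 161.]
scene 361 bbox [0.494  0.4882] circ [494.5 486.8] 28.2 z 0.086 col [144. 132. 110.]
scene 387 bbox [0.5645 0.352 ] circ [564.3 352.3] 27.6 z 0.086 col [146. 134. 112.]
scene 449 bbox [0.6981 0.3437] circ [698.4 344.4] 26.5 z 0.09 col [76. 78. 84.]
-0.05 [[90.6, 71.4], [93.5, 63.6]]
0 [[84.5, 86.5], [87.4, 78.8]]
0.05 [[78.2, 102.2], [80.9, 94.9]]
```

View pics/s4.png

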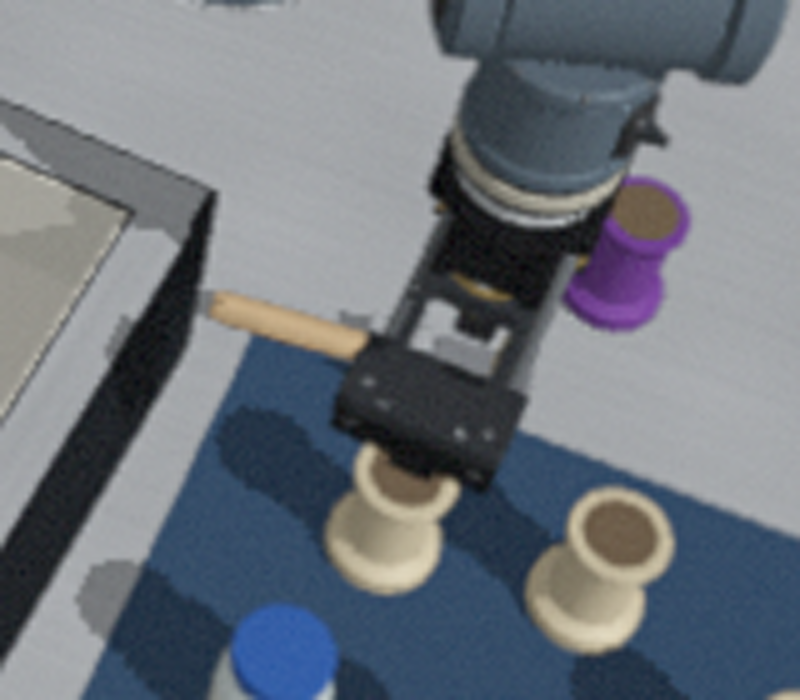

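Call:
play_rows(series="80 0 -0.1 1 0 0 0;80 0 0 1 0 0 0;80 0 0 1 0 0 0;80 0 0 1 0 0 0;80 0 0 1 0 0 0")

```text
clock: 25.6
ee_pos: [0.4317, 0.2619, -0.0039]
eef_rot: [0.722, 0.692, -0.001, -0.001]
wrist_force: [-0.4, 0.3, -0.8]
finger_gap: 0.0799
grasp_force: 0.0
```

Call:
play_rows(series="80 0 0 0.1 0 0 0;80 0 0 0 0 0 0;80 0 0 0 0 0 0;30 0 0 0 0 0 0;30 0 0 0 0 0 0")

```text
clock: 26.1
ee_pos: [0.4336, 0.2626, -0.003]
eef_rot: [0.722, 0.692, 0.001, 0.0]
wrist_force: [-0.3, -0.9, 0.4]
finger_gap: 0.0711
grasp_force: 0.0
```

Call:
play_rows(series="30 0 0 0 0 0 0;30 0 0 0 0 0 0;30 0 0 0 0 0 0;30 0 0 0 0 0 0")

```text
clock: 26.5
ee_pos: [0.4338, 0.2626, -0.0036]
eef_rot: [0.722, 0.692, 0.001, 0.0]
wrist_force: [0.9, -0.6, 3.4]
finger_gap: 0.0522
grasp_force: 20.0
```

Call:
play_rows(series="30 0 0 0 0 0 0;30 0 0 0 0 0 0")

```text
clock: 26.7
ee_pos: [0.4339, 0.2626, -0.0036]
eef_rot: [0.722, 0.692, 0.001, 0.0]
wrist_force: [2.5, -0.4, 5.5]
finger_gap: 0.0525
grasp_force: 20.0
```

Call:
play_rows(series="30 0 0 -0.5 0 0 0;30 0 0 -0.5 0 0 0;30 0 0 -0.5 0 0 0;30 0 0 -0.5 0 0 0;30 0 0 0 0 0 0")

```text
clock: 27.2
ee_pos: [0.4342, 0.2629, 0.0481]
eef_rot: [0.722, 0.692, 0.002, 0.001]
wrist_force: [1.5, 0.2, -2.4]
finger_gap: 0.0524
grasp_force: 20.0
```

```bash
python3 -c "
from h import *
f=grab('scene'); save(f,'s5.png',(310,170,430,280),6)
s=bot.state();print(s['ee_pos'],s['eef_rot'],s['wrist_force'],s['finger_gap'])
"
```

```text
[0.43367344 0.26265336 0.04724478] [7.21936102e-01 6.91958498e-01 1.18513584e-03 5.45314585e-04] [-0.32353984  0.15952646 -1.09954458] 0.05226487260432417
```

View pics/s5.png

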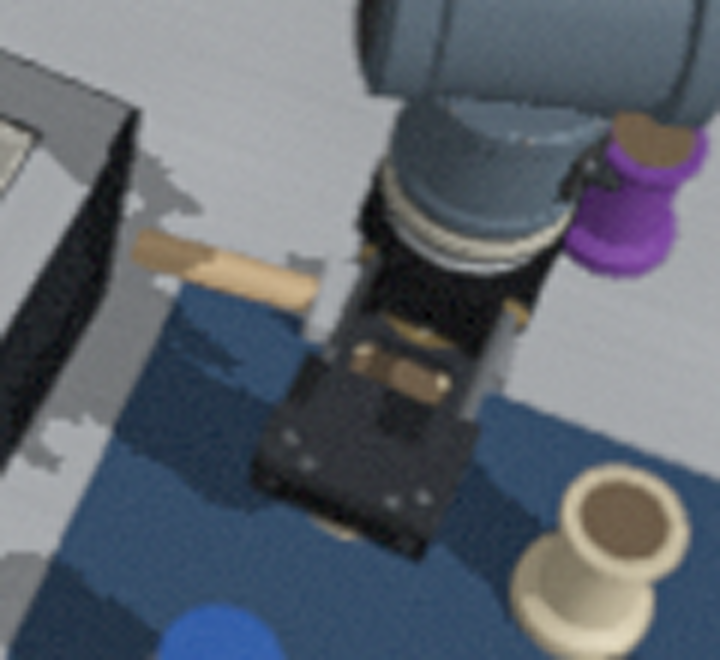

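```bash
python3 -c "
from h import *
f=load('scene');W=world(f);I=f['img'].astype(int)
m=(np.hypot(W[...,0]-.434,W[...,1]-.262)<.05)&(I[...,0]-I[...,2]>15)
v,u=np.where(m)
for a,b,p,c in zip(u,v,W[m],I[m]): print((a-310)*6,(b-170)*6,p.round(3),c)
"|sort -k5 | head -60
```

```text
522 312 [0.405 0.3   0.175] [134 117  81]
396 360 [0.42  0.26  0.131] [99 85 68]
414 384 [0.43  0.27  0.133] [112  95  76]
396 366 [0.425 0.26  0.133] [113  97  78]
372 360 [0.426 0.25  0.133] [76 64 50]
366 372 [0.433 0.25  0.134] [72 63 55]
390 378 [0.432 0.26  0.134] [96 82 67]
360 252 [0.401 0.23  0.168] [90 82 64]
438 390 [0.464 0.28  0.187] [105  93  73]
420 366 [0.457 0.27  0.188] [82 72 61]
432 336 [0.443 0.27  0.19 ] [100  85  55]
444 378 [0.461 0.28  0.193] [137 129 109]
408 330 [0.448 0.26  0.195] [117 102  66]
438 396 [0.474 0.28  0.198] [80 72 61]
408 324 [0.449 0.26  0.2  ] [88 77 57]
498 246 [0.464 0.28  0.289] [175 173 159]
534 234 [0.456 0.29  0.293] [173 169 157]
342 534 [0.469 0.265 0.062] [138 134 121]
408 384 [0.429 0.268 0.13 ] [108  91  71]
432 390 [0.427 0.278 0.13 ] [110  95  73]
408 378 [0.427 0.267 0.131] [111  93  73]
438 378 [0.421 0.278 0.131] [171 160 133]
384 378 [0.431 0.258 0.131] [73 63 50]
372 366 [0.428 0.251 0.131] [76 67 52]
390 366 [0.424 0.258 0.131] [95 81 64]
396 384 [0.432 0.263 0.131] [96 83 66]
354 360 [0.429 0.243 0.132] [101  86  69]
40
[... 653 characters left out ...]
02 360 [0.42  0.262 0.133] [104  90  76]
426 390 [0.43  0.276 0.133] [108  91  71]
402 372 [0.427 0.264 0.133] [108  92  71]
414 378 [0.427 0.269 0.133] [109  92  72]
420 378 [0.426 0.271 0.133] [110  96  77]
402 378 [0.429 0.265 0.133] [112  96  78]
360 354 [0.426 0.245 0.133] [116  99  79]
432 378 [0.424 0.276 0.133] [119 102  83]
438 384 [0.425 0.279 0.133] [155 143 116]
390 384 [0.434 0.261 0.133] [75 65 56]
372 354 [0.423 0.249 0.133] [77 65 49]
360 366 [0.431 0.247 0.133] [97 85 68]
426 372 [0.422 0.273 0.133] [99 85 69]
426 396 [0.434 0.276 0.134] [104  88  70]
360 360 [0.429 0.246 0.134] [108  91  73]
426 378 [0.426 0.274 0.134] [108  92  72]
420 384 [0.429 0.272 0.134] [109  93  73]
```

The mould is held and level: its mouth reads z≈0.132 everywhere after a 51 mm lift, so there's no slip. Its underside is about reported z + 4 mm. Carry to slot B.

Call:
play_rows(series="30 0 0 -1 0 0 0;30 0 0 -1 0 0 0;30 0 0 -1 0 0 0;30 0 0 -1 0 0 0;30 0 0 -1 0 0 0")

```text
clock: 27.75
ee_pos: [0.432, 0.262, 0.1714]
eef_rot: [0.722, 0.692, -0.001, -0.0]
wrist_force: [0.9, -0.3, -2.0]
finger_gap: 0.0523
grasp_force: 20.0
```

Call:
play_rows(series="30 0 0 -1 0 0 0;30 -0.5 0.18 0 0 0 0;30 -0.99 0.37 0 0 0 0;30 -0.99 0.37 0 0 0 0;30 -0.99 0.37 0 0 0 0")

```text
clock: 28.25
ee_pos: [0.4604, 0.1725, 0.1943]
eef_rot: [0.722, 0.692, -0.001, -0.001]
wrist_force: [0.4, -0.3, -2.0]
finger_gap: 0.0529
grasp_force: 20.0
```

Call:
play_rows(series="30 -0.99 0.37 0 0 0 0;30 -0.99 0.37 0 0 0 0;30 -0.99 0.37 0 0 0 0;30 -0.99 0.37 0 0 0 0;30 -0.99 0.37 0 0 0 0")

```text
clock: 28.75
ee_pos: [0.5012, 0.0469, 0.1941]
eef_rot: [0.722, 0.692, -0.001, -0.001]
wrist_force: [0.1, -0.0, -1.6]
finger_gap: 0.0527
grasp_force: 20.0
```

Call:
play_rows(series="30 -0.99 0.37 0 0 0 0;30 -0.99 0.37 0 0 0 0;30 -0.99 0.37 0 0 0 0;30 -0.99 0.37 0 0 0 0;30 -0.99 0.37 0 0 0 0")

```text
clock: 29.25
ee_pos: [0.5419, -0.0785, 0.1938]
eef_rot: [0.722, 0.692, -0.001, -0.002]
wrist_force: [0.7, 0.6, -2.1]
finger_gap: 0.0525
grasp_force: 20.0
```

Call:
play_rows(series="30 -0.5 0.18 0 0 0 0;30 0 0 0 0 0 0;30 0 0 0 0 0 0")

```text
clock: 29.55
ee_pos: [0.546, -0.0889, 0.1949]
eef_rot: [0.722, 0.692, -0.0, -0.002]
wrist_force: [-0.2, 0.6, -1.8]
finger_gap: 0.0524
grasp_force: 20.0
```

```bash
python3 -c "
from h import *
plan((.549,-.088,.074))"
```

```text
phi -0.043 p [ 0.546  -0.0889  0.1949] turnz units -0.00 shift units x 0.04 y 0.12 z 4.84
```

Call:
play_rows(series="30 0.04 0.12 1 0 0 0;30 0 0 1 0 0 0;30 0 0 1 0 0 0;30 0 0 1 0 0 0;30 0 0 0.4 0 0 0")

```text
clock: 30.05
ee_pos: [0.5478, -0.0864, 0.0838]
eef_rot: [0.721, 0.693, -0.001, -0.003]
wrist_force: [-0.5, 0.6, -2.1]
finger_gap: 0.0526
grasp_force: 20.0
```

Call:
play_rows(series="30 0 0 0.3 0 0 0;30 0 0 0.1 0 0 0;30 0 0 0 0 0 0")

```text
clock: 30.35
ee_pos: [0.5508, -0.0886, 0.0765]
eef_rot: [0.722, 0.692, 0.0, 0.0]
wrist_force: [0.1, -0.3, -1.9]
finger_gap: 0.0524
grasp_force: 20.0
```

Call:
play_rows(series="30 0 0 0.1 0 0 0;30 0 0 0.1 0 0 0;30 0 0 0 0 0 0")

```text
clock: 30.65
ee_pos: [0.5511, -0.089, 0.0716]
eef_rot: [0.722, 0.692, 0.0, 0.001]
wrist_force: [0.5, -0.4, -1.1]
finger_gap: 0.0524
grasp_force: 20.0
```

Call:
play_rows(series="66 0 0 0 0 0 0;66 0 0 0 0 0 0;66 0 0 0 0 0 0;66 0 0 -0.5 0 0 0;66 0 0 -1 0 0 0")

```text
clock: 31.15
ee_pos: [0.5488, -0.0882, 0.1079]
eef_rot: [0.722, 0.692, -0.001, -0.002]
wrist_force: [1.2, -1.2, 1.1]
finger_gap: 0.066
grasp_force: 0.0
```

Call:
play_rows(series="80 0 0 -1 0 0 0;80 0 0 -1 0 0 0;80 0 0 -1 0 0 0;80 0 0 -1 0 0 0;80 0 0 0 0 0 0")

```text
clock: 31.65
ee_pos: [0.5531, -0.0896, 0.2131]
eef_rot: [0.722, 0.692, 0.002, 0.004]
wrist_force: [1.0, -0.4, -0.1]
finger_gap: 0.0801
grasp_force: 0.0
```

```bash
python3 -c "
from h import *
moulds();plan((.421,.372,.20))
f=load('top');W=world(f);I=f['img'].astype(int)
m=(abs(W[...,0]-.5)<.1)&(abs(W[...,1]+.035)<.1)&(W[...,2]>.12)&(W[...,2]<.17); print(m.sum(),W[m].mean(0) if m.any() else '')
"
```

```text
top 163 bbox [0.6996 0.3419] circ [699.7 342.3] 26.5 z 0.089 col [108. 108. 114.]
top 177 bbox [0.5662 0.3517] circ [564.6 350.7] 27.1 z 0.088 col [178. 164. 144.]
top 114 bbox [0.5614 0.2382] circ [562.4 237.8] 26.1 z 0.09 col [ 88. 125. 190.]
top 175 bbox [0.4938 0.4881] circ [494.  487.3] 27.5 z 0.087 col [180. 166. 146.]
top 183 bbox [0.4213 0.372 ] circ [421.3 371.4] 27.2 z 0.087 col [179. 164. 145.]
scene 300 bbox [0.422 0.372] circ [421.7 371.8] 27.0 z 0.086 col [149. 137. 114.]
scene 121 bbox [0.5679 0.2383] circ [565.  236.9] 26.0 z 0.09 col [ 78. 110. 163.]
scene 361 bbox [0.4942 0.4879] circ [494.4 487.6] 28.1 z 0.086 col [148. 135. 113.]
scene 388 bbox [0.5648 0.3519] circ [564.2 352.7] 28.3 z 0.087 col [150. 137. 115.]
scene 444 bbox [0.6992 0.3438] circ [698.5 344.3] 26.5 z 0.09 col [79. 81. 86.]
phi -0.042 p [ 0.5504 -0.0887  0.2094] turnz units -0.00 shift units x 18.19 y -5.95 z 0.38
9 [ 0.55015647 -0.06648747  0.15405596]
```

Call:
play_rows(series="80 0.96 -0.31 0 0 0 0;80 0.96 -0.31 0 0 0 0;80 0.96 -0.31 0 0 0 0;80 0.96 -0.31 0 0 0 0;80 0.96 -0.31 0 0 0 0")

```text
clock: 32.25
ee_pos: [0.5151, 0.0339, 0.207]
eef_rot: [0.722, 0.692, -0.001, -0.001]
wrist_force: [0.0, 0.6, 0.2]
finger_gap: 0.0798
grasp_force: 0.0
```

Call:
play_rows(series="80 0.96 -0.31 0 0 0 0;80 0.96 -0.31 0 0 0 0;80 0.96 -0.31 0 0 0 0;80 0.96 -0.31 0 0 0 0;80 0.96 -0.31 0 0 0 0")

```text
clock: 32.75
ee_pos: [0.4815, 0.1552, 0.2071]
eef_rot: [0.722, 0.692, -0.001, -0.001]
wrist_force: [-0.1, -0.3, -0.6]
finger_gap: 0.0801
grasp_force: 0.0
```

Call:
play_rows(series="80 0.96 -0.31 0 0 0 0;80 0.96 -0.31 0 0 0 0;80 0.96 -0.31 0 0 0 0;80 0.96 -0.31 0 0 0 0;80 0.96 -0.31 0 0 0 0")

```text
clock: 33.25
ee_pos: [0.4479, 0.2764, 0.207]
eef_rot: [0.722, 0.692, -0.002, -0.001]
wrist_force: [0.6, 0.3, -0.5]
finger_gap: 0.0803
grasp_force: 0.0
```

Call:
play_rows(series="80 0.96 -0.31 0 0 0 0;80 0.96 -0.31 0 0 0 0;80 0.96 -0.31 0 0 0 0;80 0.9 -0.31 0 0 0 0;80 0 0 0 0 0 0")

```text
clock: 33.75
ee_pos: [0.4207, 0.3733, 0.207]
eef_rot: [0.721, 0.693, -0.001, -0.001]
wrist_force: [-0.8, -0.7, 0.3]
finger_gap: 0.0798
grasp_force: 0.0
```

```bash
python3 -c "
from h import *
plan((.4215,.372,-.004))
f=grab('top');W=world(f)
m=(abs(W[...,0]-.5)<.1)&(abs(W[...,1]+.035)<.1)&(W[...,2]>.145)&(W[...,2]<.165); P=W[m];print(m.sum(),(P.min(0)+P.max(0))/2,P.max(0)-P.min(0))
"
```

```text
phi -0.039 p [0.4207 0.3733 0.207 ] turnz units -0.00 shift units x -0.05 y 0.03 z 8.44
201 [ 0.55284912 -0.08918158  0.15281307] [0.05094848 0.05119031 0.01548286]
```

Call:
play_rows(series="80 -0.05 0.03 1 0 0 0;80 0 0 1 0 0 0;80 0 0 1 0 0 0;80 0 0 1 0 0 0;80 0 0 1 0 0 0")

```text
clock: 34.3
ee_pos: [0.423, 0.3687, 0.082]
eef_rot: [0.722, 0.692, -0.001, 0.0]
wrist_force: [-0.3, 0.6, -0.0]
finger_gap: 0.0798
grasp_force: 0.0
```

Call:
play_rows(series="80 0 0 1 0 0 0;80 0 0 1 0 0 0;80 0 0 1 0 0 0;80 0 0 0.44 0 0 0;80 0 0 0 0 0 0")

```text
clock: 34.8
ee_pos: [0.422, 0.3686, -0.0043]
eef_rot: [0.722, 0.692, -0.002, -0.0]
wrist_force: [0.5, -0.3, 1.0]
finger_gap: 0.0802
grasp_force: 0.0
```

Call:
play_rows(series="30 0 0 0 0 0 0;30 0 0 0 0 0 0;30 0 0 0 0 0 0;30 0 0 0 0 0 0;30 0 0 0 0 0 0")

```text
clock: 35.3
ee_pos: [0.4229, 0.3705, -0.0017]
eef_rot: [0.722, 0.692, 0.0, -0.0]
wrist_force: [-2.1, -0.8, 4.4]
finger_gap: 0.0524
grasp_force: 20.0
```

Call:
play_rows(series="30 0 0 0 0 0 0;30 0 0 0 0 0 0;30 0 0 -0.5 0 0 0;30 0 0 -0.5 0 0 0;30 0 0 -1 0 0 0")

```text
clock: 35.8
ee_pos: [0.4223, 0.3696, 0.0472]
eef_rot: [0.722, 0.692, -0.002, -0.0]
wrist_force: [0.7, 0.3, -1.6]
finger_gap: 0.0526
grasp_force: 20.0
```

Call:
play_rows(series="30 0 0 -1 0 0 0;30 0 0 -1 0 0 0;30 0 0 -1 0 0 0;30 0 0 -1 0 0 0;30 0 0 -1 0 0 0")

```text
clock: 36.3
ee_pos: [0.4232, 0.3701, 0.1743]
eef_rot: [0.722, 0.692, 0.0, 0.0]
wrist_force: [-0.2, -0.4, -2.8]
finger_gap: 0.0527
grasp_force: 20.0
```

```bash
python3 -c "
from h import *
s=bot.state();print(s['finger_gap'],s['wrist_force'])
plan((.447,-.083,.196))"
```

```text
0.05273354152435263 [-0.21050918 -0.43516296 -2.80534585]
phi -0.043 p [0.4232 0.3701 0.1743] turnz units -0.00 shift units x -18.07 y 1.72 z -0.87
```

Call:
play_rows(series="30 0 0 -0.9 0 0 0;30 -0.5 0.1 0 0 0 0;30 -0.98 0.09 0 0 0 0;30 -0.98 0.09 0 0 0 0;30 -0.98 0.09 0 0 0 0")

```text
clock: 36.8
ee_pos: [0.4277, 0.2818, 0.1939]
eef_rot: [0.722, 0.692, -0.001, -0.0]
wrist_force: [0.3, 0.9, -2.9]
finger_gap: 0.0524
grasp_force: 20.0
```

Call:
play_rows(series="30 -0.98 0.09 0 0 0 0;30 -0.98 0.09 0 0 0 0;30 -0.98 0.09 0 0 0 0;30 -0.98 0.09 0 0 0 0;30 -0.98 0.09 0 0 0 0")

```text
clock: 37.3
ee_pos: [0.4335, 0.1591, 0.194]
eef_rot: [0.722, 0.692, -0.001, -0.0]
wrist_force: [0.5, 0.0, -1.4]
finger_gap: 0.0522
grasp_force: 20.0
```

Call:
play_rows(series="30 -0.98 0.09 0 0 0 0;30 -0.98 0.09 0 0 0 0;30 -0.98 0.09 0 0 0 0;30 -0.98 0.09 0 0 0 0;30 -0.98 0.09 0 0 0 0")

```text
clock: 37.8
ee_pos: [0.4394, 0.0367, 0.1941]
eef_rot: [0.722, 0.692, -0.001, -0.001]
wrist_force: [-0.2, -0.1, -2.7]
finger_gap: 0.0523
grasp_force: 20.0
```

Call:
play_rows(series="30 -0.98 0.09 0 0 0 0;30 -0.98 0.09 0 0 0 0;30 -0.98 0.09 0 0 0 0;30 -0.98 0.09 0 0 0 0;30 -0.9 0.09 0 0 0 0")

```text
clock: 38.3
ee_pos: [0.4454, -0.084, 0.1941]
eef_rot: [0.722, 0.692, -0.001, -0.001]
wrist_force: [0.3, -0.1, -2.2]
finger_gap: 0.0525
grasp_force: 20.0
```

Call:
play_rows(series="30 0 0 0 0 0 0;30 0 0 0 0 0 0")

```text
clock: 38.5
ee_pos: [0.4456, -0.0827, 0.1942]
eef_rot: [0.723, 0.691, -0.0, -0.001]
wrist_force: [-0.2, 0.0, -3.7]
finger_gap: 0.0523
grasp_force: 20.0
```

```bash
python3 -c "
from h import *
plan((.447,-.083,.0725))"
```

```text
phi -0.044 p [ 0.4456 -0.0827  0.1942] turnz units -0.00 shift units x -0.01 y 0.06 z 4.87
```

Call:
play_rows(series="30 0 0.06 1 0 0 0;30 0 0 1 0 0 0;30 0 0 1 0 0 0;30 0 0 1 0 0 0;30 0 0 0.4 0 0 0")

```text
clock: 39.0
ee_pos: [0.4462, -0.0809, 0.0831]
eef_rot: [0.722, 0.692, -0.001, -0.002]
wrist_force: [-0.0, -0.4, -2.7]
finger_gap: 0.0526
grasp_force: 20.0
```

Call:
play_rows(series="30 0 0 0.2 0 0 0;30 0 0 0.15 0 0 0;30 0 0 0.1 0 0 0;30 0 0 0 0 0 0;30 0 0 0 0 0 0")

```text
clock: 39.5
ee_pos: [0.449, -0.0828, 0.0743]
eef_rot: [0.722, 0.692, 0.0, 0.001]
wrist_force: [0.1, 0.3, -2.9]
finger_gap: 0.0521
grasp_force: 20.0
```

Call:
play_rows(series="30 0 0 0.1 0 0 0;30 0 0 0.05 0 0 0;30 0 0 0 0 0 0")

```text
clock: 39.8
ee_pos: [0.4477, -0.0831, 0.0721]
eef_rot: [0.722, 0.692, -0.001, 0.0]
wrist_force: [-7.3, -1.3, 17.8]
finger_gap: 0.0524
grasp_force: 20.0
```

Call:
play_rows(series="66 0 0 0 0 0 0;66 0 0 0 0 0 0;66 0 0 0 0 0 0;66 0 0 -0.5 0 0 0;66 0 0 -1 0 0 0")

```text
clock: 40.3
ee_pos: [0.4473, -0.0821, 0.1065]
eef_rot: [0.722, 0.692, -0.001, -0.002]
wrist_force: [0.1, -0.7, 0.4]
finger_gap: 0.0653
grasp_force: 0.0
```

Call:
play_rows(series="80 0 0 -1 0 0 0;80 0 0 -1 0 0 0;80 0 0 -1 0 0 0;80 0 0 -1 0 0 0;80 0 0 0 0 0 0")

```text
clock: 40.8
ee_pos: [0.4511, -0.0836, 0.2104]
eef_rot: [0.722, 0.692, 0.002, 0.004]
wrist_force: [0.3, -0.1, 0.1]
finger_gap: 0.0794
grasp_force: 0.0
```

```bash
python3 -c "
from h import *
plan((.565,.3515,.205))"
```

```text
phi -0.042 p [ 0.4511 -0.0836  0.2104] turnz units -0.00 shift units x 17.58 y 3.81 z 0.22
```

Call:
play_rows(series="80 0.98 0.21 0 0 0 0;80 0.98 0.21 0 0 0 0;80 0.98 0.21 0 0 0 0;80 0.98 0.21 0 0 0 0;80 0.98 0.21 0 0 0 0")

```text
clock: 41.3
ee_pos: [0.4795, 0.0397, 0.2062]
eef_rot: [0.722, 0.692, -0.001, -0.001]
wrist_force: [-0.5, 0.0, 0.2]
finger_gap: 0.0797
grasp_force: 0.0
```

Call:
play_rows(series="80 0.98 0.21 0 0 0 0;80 0.98 0.21 0 0 0 0;80 0.98 0.21 0 0 0 0;80 0.98 0.21 0 0 0 0;80 0.98 0.21 0 0 0 0")

```text
clock: 41.8
ee_pos: [0.5109, 0.1609, 0.206]
eef_rot: [0.722, 0.692, -0.001, -0.001]
wrist_force: [0.5, 0.2, -0.1]
finger_gap: 0.0801
grasp_force: 0.0
```

Call:
play_rows(series="80 0.98 0.21 0 0 0 0;80 0.98 0.21 0 0 0 0;80 0.98 0.21 0 0 0 0;80 0.98 0.21 0 0 0 0;80 0.98 0.21 0 0 0 0")

```text
clock: 42.3
ee_pos: [0.5423, 0.2821, 0.2057]
eef_rot: [0.722, 0.692, -0.001, -0.001]
wrist_force: [0.4, -1.0, 0.4]
finger_gap: 0.0797
grasp_force: 0.0
```

Call:
play_rows(series="80 0.98 0.21 0 0 0 0;80 0.98 0.21 0 0 0 0;80 0.9 0.21 0 0 0 0;80 0 0 0 0 0 0;80 0 0 0 0 0 0")

```text
clock: 42.8
ee_pos: [0.5607, 0.3517, 0.2057]
eef_rot: [0.722, 0.692, -0.002, -0.0]
wrist_force: [0.4, -0.3, 0.2]
finger_gap: 0.0796
grasp_force: 0.0
```

```bash
python3 -c "
from h import *
plan((.565,.3515,-.003))
moulds()
f=load('top');W=world(f)
for c in((.553,-.089),(.449,-.082)):
  m=(np.hypot(W[...,0]-c[0],W[...,1]-c[1])<.045)&(W[...,2]>.145)&(W[...,2]<.165); P=W[m];print(m.sum(),(P.min(0)+P.max(0))/2,P.max(0)-P.min(0))
"
```

```text
phi -0.041 p [0.5607 0.3517 0.2057] turnz units -0.00 shift units x -0.00 y 0.17 z 8.35
top 168 bbox [0.6997 0.3418] circ [699.8 342.5] 26.4 z 0.089 col [103. 103. 109.]
top 177 bbox [0.5662 0.3509] circ [565. 351.] 26.9 z 0.088 col [174. 159. 139.]
top 91 bbox [0.5623 0.2393] circ [562.  239.2] 25.5 z 0.09 col [ 81. 120. 186.]
top 76 bbox [0.5025 0.4945] circ [502.3 494.3] 23.6 z 0.087 col [166. 152. 135.]
scene 93 bbox [0.5746 0.2386] circ [565.4 238.7] 24.4 z 0.09 col [ 81. 111. 161.]
scene 361 bbox [0.4933 0.4877] circ [494.9 488.2] 28.7 z 0.085 col [148. 135. 113.]
scene 387 bbox [0.5643 0.352 ] circ [564.4 351.7] 27.7 z 0.087 col [150. 137. 115.]
scene 450 bbox [0.6986 0.3438] circ [698.9 344.2] 26.4 z 0.09 col [78. 81. 86.]
199 [ 0.55272477 -0.08912841  0.15535919] [0.05115238 0.051529   0.01310699]
204 [ 0.44839988 -0.08068146  0.15381806] [0.05039055 0.05081362 0.01377066]
```

Two moulds stand well in the chamber. Now the third.

Call:
play_rows(series="80 0 0.15 1 0 0 0;80 0 0 1 0 0 0;80 0 0 1 0 0 0;80 0 0 1 0 0 0;80 0 0 1 0 0 0")

```text
clock: 43.4
ee_pos: [0.5653, 0.3505, 0.0817]
eef_rot: [0.722, 0.691, -0.0, 0.0]
wrist_force: [1.0, 0.4, -0.4]
finger_gap: 0.08
grasp_force: 0.0
```

Call:
play_rows(series="80 0 0 1 0 0 0;80 0 0 1 0 0 0;80 0 0 1 0 0 0;80 0 0 0.35 0 0 0;80 0 0 0 0 0 0")

```text
clock: 43.9
ee_pos: [0.5642, 0.3505, -0.0026]
eef_rot: [0.722, 0.692, -0.002, -0.001]
wrist_force: [1.2, -1.3, 0.2]
finger_gap: 0.0804
grasp_force: 0.0
```

Call:
play_rows(series="30 0 0 0 0 0 0;30 0 0 0 0 0 0;30 0 0 0 0 0 0;30 0 0 0 0 0 0;30 0 0 0 0 0 0")

```text
clock: 44.4
ee_pos: [0.5652, 0.3521, -0.0004]
eef_rot: [0.722, 0.692, 0.0, -0.0]
wrist_force: [-1.3, 0.1, 3.5]
finger_gap: 0.0525
grasp_force: 20.0
```

Call:
play_rows(series="30 0 0 0 0 0 0;30 0 0 0 0 0 0;30 0 0 -0.5 0 0 0;30 0 0 -0.5 0 0 0;30 0 0 -1 0 0 0")

```text
clock: 44.9
ee_pos: [0.5639, 0.351, 0.0478]
eef_rot: [0.722, 0.692, -0.002, -0.001]
wrist_force: [-1.2, -0.2, -2.9]
finger_gap: 0.0524
grasp_force: 20.0
```

Call:
play_rows(series="30 0 0 -1 0 0 0;30 0 0 -1 0 0 0;30 0 0 -1 0 0 0;30 0 0 -1 0 0 0;30 0 0 -1 0 0 0")

```text
clock: 45.4
ee_pos: [0.5652, 0.3516, 0.1753]
eef_rot: [0.722, 0.692, 0.0, 0.0]
wrist_force: [-0.2, 1.2, -3.1]
finger_gap: 0.0524
grasp_force: 20.0
```

```bash
python3 -c "
from h import *
s=bot.state();print(s['finger_gap'],s['wrist_force'])
plan((.555,.014,.196))"
```

```text
0.05243044331189786 [-0.23105378  1.17128706 -3.11101761]
phi -0.043 p [0.5652 0.3516 0.1753] turnz units -0.00 shift units x -13.51 y 0.17 z -0.83
```

Call:
play_rows(series="30 0 0 -0.85 0 0 0;30 -0.5 0 0 0 0 0;30 -1 0.01 0 0 0 0;30 -1 0.01 0 0 0 0;30 -1 0.01 0 0 0 0")

```text
clock: 45.9
ee_pos: [0.561, 0.2622, 0.1937]
eef_rot: [0.722, 0.692, -0.001, -0.0]
wrist_force: [0.0, -1.0, -3.9]
finger_gap: 0.0523
grasp_force: 20.0
```

Call:
play_rows(series="30 -1 0.01 0 0 0 0;30 -1 0.01 0 0 0 0;30 -1 0.01 0 0 0 0;30 -1 0.01 0 0 0 0;30 -1 0.01 0 0 0 0")

```text
clock: 46.4
ee_pos: [0.5568, 0.1374, 0.1938]
eef_rot: [0.722, 0.692, -0.001, -0.001]
wrist_force: [-0.8, -0.3, -3.8]
finger_gap: 0.0525
grasp_force: 20.0
```

Call:
play_rows(series="30 -1 0.01 0 0 0 0;30 -1 0.01 0 0 0 0;30 -1 0.01 0 0 0 0;30 -1 0.01 0 0 0 0;30 -1 0.01 0 0 0 0")

```text
clock: 46.9
ee_pos: [0.5526, 0.0128, 0.1939]
eef_rot: [0.722, 0.692, -0.001, -0.001]
wrist_force: [0.6, -0.5, -2.6]
finger_gap: 0.0521
grasp_force: 20.0
```

Call:
play_rows(series="30 0 0 0 0 0 0;30 0 0 0 0 0 0")

```text
clock: 47.1
ee_pos: [0.553, 0.0137, 0.1942]
eef_rot: [0.723, 0.691, -0.001, -0.001]
wrist_force: [0.8, -0.2, -2.0]
finger_gap: 0.0524
grasp_force: 20.0
```

```bash
python3 -c "
from h import *
plan((.555,.014,.0735))"
```

```text
phi -0.045 p [0.553  0.0137 0.1942] turnz units -0.00 shift units x 0.02 y 0.08 z 4.83
```

Call:
play_rows(series="30 0 0.05 1 0 0 0;30 0 0 1 0 0 0;30 0 0 1 0 0 0;30 0 0 1 0 0 0;30 0 0 0.4 0 0 0")

```text
clock: 47.6
ee_pos: [0.553, 0.0156, 0.0825]
eef_rot: [0.722, 0.692, -0.002, -0.002]
wrist_force: [-0.9, -0.0, -2.7]
finger_gap: 0.0526
grasp_force: 20.0
```

Call:
play_rows(series="30 0 0 0.2 0 0 0;30 0 0 0.15 0 0 0;30 0 0 0 0 0 0;30 0 0 0 0 0 0")

```text
clock: 48.0
ee_pos: [0.5563, 0.0143, 0.0772]
eef_rot: [0.722, 0.692, 0.001, 0.001]
wrist_force: [-0.9, 0.3, -2.1]
finger_gap: 0.0524
grasp_force: 20.0
```

Call:
play_rows(series="66 0 0 0 0 0 0;66 0 0 0 0 0 0;66 0 0 0 0 0 0;66 0 0 -0.5 0 0 0;66 0 0 -1 0 0 0")

```text
clock: 48.5
ee_pos: [0.5541, 0.0146, 0.1134]
eef_rot: [0.722, 0.692, -0.001, -0.002]
wrist_force: [-0.4, 0.1, 0.7]
finger_gap: 0.0658
grasp_force: 0.0
```

Call:
play_rows(series="80 0 0 -1 0 0 0;80 0 0 -1 0 0 0;80 0 0 -1 0 0 0;80 0 0 -1 0 0 0;80 0 0 0 0 0 0")

```text
clock: 49.0
ee_pos: [0.5585, 0.014, 0.2186]
eef_rot: [0.722, 0.692, 0.003, 0.004]
wrist_force: [0.4, -0.4, 0.4]
finger_gap: 0.0799
grasp_force: 0.0
```

```bash
python3 -c "
from h import *
moulds()
plan((.494,.4875,.205))"
```

```text
top 164 bbox [0.6997 0.3419] circ [699.4 341.9] 26.2 z 0.09 col [107. 108. 114.]
top 102 bbox [0.5625 0.239 ] circ [562.7 239. ] 25.5 z 0.09 col [ 82. 122. 190.]
top 175 bbox [0.4938 0.4882] circ [493.2 487.4] 27.5 z 0.088 col [180. 166. 146.]
scene 92 bbox [0.5763 0.2381] circ [566.2 238.1] 24.8 z 0.09 col [ 84. 114. 164.]
scene 362 bbox [0.4938 0.488 ] circ [494.8 488.2] 28.5 z 0.087 col [151. 138. 116.]
scene 446 bbox [0.6991 0.3438] circ [699.1 344.1] 26.3 z 0.09 col [80. 83. 89.]
phi -0.043 p [0.5557 0.0144 0.2148] turnz units -0.00 shift units x 18.80 y -3.27 z 0.39
```

Call:
play_rows(series="80 0.99 -0.17 0 0 0 0;80 0.99 -0.17 0 0 0 0;80 0.99 -0.17 0 0 0 0;80 0.99 -0.17 0 0 0 0;80 0.99 -0.17 0 0 0 0")

```text
clock: 49.6
ee_pos: [0.5381, 0.1398, 0.2123]
eef_rot: [0.722, 0.692, -0.001, -0.001]
wrist_force: [0.2, 0.4, -0.2]
finger_gap: 0.0801
grasp_force: 0.0
```

Call:
play_rows(series="80 0.99 -0.17 0 0 0 0;80 0.99 -0.17 0 0 0 0;80 0.99 -0.17 0 0 0 0;80 0.99 -0.17 0 0 0 0;80 0.99 -0.17 0 0 0 0")

```text
clock: 50.1
ee_pos: [0.5221, 0.2641, 0.2121]
eef_rot: [0.722, 0.692, -0.002, -0.001]
wrist_force: [-0.2, 0.4, 0.9]
finger_gap: 0.0799
grasp_force: 0.0
```

Call:
play_rows(series="80 0.99 -0.17 0 0 0 0;80 0.99 -0.17 0 0 0 0;80 0.99 -0.17 0 0 0 0;80 0.99 -0.17 0 0 0 0;80 0.99 -0.17 0 0 0 0")

```text
clock: 50.6
ee_pos: [0.5063, 0.3884, 0.2119]
eef_rot: [0.722, 0.692, -0.002, -0.0]
wrist_force: [-0.7, -0.4, -0.8]
finger_gap: 0.0797
grasp_force: 0.0
```

Call:
play_rows(series="80 0.99 -0.17 0 0 0 0;80 0.99 -0.17 0 0 0 0;80 0.99 -0.17 0 0 0 0;80 0.99 -0.17 0 0 0 0;80 0 0 0 0 0 0")

```text
clock: 51.1
ee_pos: [0.493, 0.4901, 0.2116]
eef_rot: [0.721, 0.693, -0.001, -0.001]
wrist_force: [-0.3, -0.7, -0.9]
finger_gap: 0.08
grasp_force: 0.0
```

```bash
python3 -c "
from h import *
moulds()
plan((.494,.4875,-.003))
f=load('top');W=world(f)
for c in((.553,-.089),(.449,-.082),(.556,.014)):
  m=(np.hypot(W[...,0]-c[0],W[...,1]-c[1])<.045)&(W[...,2]>.145)&(W[...,2]<.165); P=W[m];print(m.sum(),(P.min(0)+P.max(0))/2,P.max(0)-P.min(0))
"
```

```text
top 168 bbox [0.6999 0.3421] circ [700.1 342.4] 26.6 z 0.09 col [103. 104. 110.]
top 111 bbox [0.5616 0.239 ] circ [562.5 238.9] 25.3 z 0.09 col [ 82. 120. 186.]
top 174 bbox [0.4936 0.4883] circ [494.2 487.5] 27.6 z 0.088 col [174. 159. 139.]
scene 122 bbox [0.5718 0.2386] circ [565.5 238.8] 24.5 z 0.09 col [ 75. 105. 156.]
scene 361 bbox [0.4936 0.4881] circ [494.1 486.9] 28.3 z 0.086 col [141. 129. 107.]
scene 448 bbox [0.6987 0.3436] circ [698.5 344.1] 26.6 z 0.09 col [74. 76. 81.]
phi -0.041 p [0.4937 0.4871 0.2119] turnz units -0.00 shift units x 0.01 y 0.01 z 8.60
201 [ 0.55265049 -0.08926387  0.15505887] [0.05103022 0.05123468 0.01529499]
204 [ 0.44837631 -0.08099023  0.15421347] [0.05030813 0.05131294 0.01387994]
196 [0.55686077 0.0152058  0.15515388] [0.05124024 0.05057812 0.01247836]
```

Call:
play_rows(series="80 0 0 1 0 0 0;80 0 0 1 0 0 0;80 0 0 1 0 0 0;80 0 0 1 0 0 0;80 0 0 1 0 0 0")

```text
clock: 51.7
ee_pos: [0.4948, 0.4857, 0.0873]
eef_rot: [0.722, 0.691, -0.001, 0.0]
wrist_force: [-0.3, -0.1, -0.1]
finger_gap: 0.0802
grasp_force: 0.0
```

Call:
play_rows(series="80 0 0 1 0 0 0;80 0 0 1 0 0 0;80 0 0 1 0 0 0;80 0 0 0.6 0 0 0;80 0 0 0 0 0 0")

```text
clock: 52.2
ee_pos: [0.4931, 0.4851, -0.0041]
eef_rot: [0.722, 0.692, -0.003, -0.0]
wrist_force: [-0.3, -0.3, -0.2]
finger_gap: 0.0797
grasp_force: 0.0
```

Call:
play_rows(series="30 0 0 0 0 0 0;30 0 0 0 0 0 0;30 0 0 0 0 0 0;30 0 0 0 0 0 0;30 0 0 0 0 0 0")

```text
clock: 52.7
ee_pos: [0.4945, 0.4881, -0.0002]
eef_rot: [0.722, 0.692, 0.0, -0.0]
wrist_force: [-2.9, 1.3, 4.6]
finger_gap: 0.0521
grasp_force: 19.9
```

Call:
play_rows(series="30 0 0 0 0 0 0;30 0 0 0 0 0 0;30 0 0 -0.5 0 0 0;30 0 0 -0.5 0 0 0;30 0 0 -1 0 0 0")

```text
clock: 53.2
ee_pos: [0.4936, 0.4864, 0.0475]
eef_rot: [0.722, 0.692, -0.002, -0.0]
wrist_force: [0.1, -0.8, -2.5]
finger_gap: 0.0521
grasp_force: 20.0
```

Call:
play_rows(series="30 0 0 -1 0 0 0;30 0 0 -1 0 0 0;30 0 0 -1 0 0 0;30 0 0 -1 0 0 0;30 0 0 -1 0 0 0")

```text
clock: 53.7
ee_pos: [0.4949, 0.4874, 0.1753]
eef_rot: [0.722, 0.692, 0.0, 0.0]
wrist_force: [0.1, 1.0, -2.9]
finger_gap: 0.0528
grasp_force: 20.0
```

```bash
python3 -c "
from h import *
s=bot.state();print(s['finger_gap'],s['wrist_force'])
plan((.453,.019,.196))"
```

```text
0.05284211246913208 [ 0.1232218   0.98438644 -2.85887115]
phi -0.043 p [0.4949 0.4874 0.1753] turnz units -0.00 shift units x -18.79 y -0.88 z -0.83
```

Call:
play_rows(series="30 0 0 -0.85 0 0 0;30 -0.5 -0.02 0 0 0 0;30 -0.99 -0.05 0 0 0 0;30 -0.99 -0.05 0 0 0 0;30 -0.99 -0.05 0 0 0 0")

```text
clock: 54.2
ee_pos: [0.4856, 0.3987, 0.1936]
eef_rot: [0.722, 0.692, -0.002, -0.0]
wrist_force: [0.4, -0.5, -2.4]
finger_gap: 0.0525
grasp_force: 20.0
```

Call:
play_rows(series="30 -0.99 -0.05 0 0 0 0;30 -0.99 -0.05 0 0 0 0;30 -0.99 -0.05 0 0 0 0;30 -0.99 -0.05 0 0 0 0;30 -0.99 -0.05 0 0 0 0")

```text
clock: 54.7
ee_pos: [0.4738, 0.2755, 0.1939]
eef_rot: [0.722, 0.692, -0.001, -0.0]
wrist_force: [1.0, 0.1, -2.6]
finger_gap: 0.0524
grasp_force: 20.0
```

Call:
play_rows(series="30 -0.99 -0.05 0 0 0 0;30 -0.99 -0.05 0 0 0 0;30 -0.99 -0.05 0 0 0 0;30 -0.99 -0.05 0 0 0 0;30 -0.99 -0.05 0 0 0 0")

```text
clock: 55.2
ee_pos: [0.4621, 0.1525, 0.1941]
eef_rot: [0.722, 0.692, -0.001, -0.0]
wrist_force: [0.8, -0.3, -2.1]
finger_gap: 0.0524
grasp_force: 20.0
```

Call:
play_rows(series="30 -0.99 -0.05 0 0 0 0;30 -0.99 -0.05 0 0 0 0;30 -0.99 -0.05 0 0 0 0;30 -0.99 -0.05 0 0 0 0;30 -0.99 -0.05 0 0 0 0")

```text
clock: 55.7
ee_pos: [0.4505, 0.0297, 0.1942]
eef_rot: [0.722, 0.692, -0.001, -0.001]
wrist_force: [0.2, 0.4, -3.2]
finger_gap: 0.0524
grasp_force: 20.0
```

Call:
play_rows(series="30 -0.5 0 0 0 0 0;30 0 0 0 0 0 0;30 0 0 0 0 0 0")

```text
clock: 56.0
ee_pos: [0.4513, 0.0189, 0.1947]
eef_rot: [0.722, 0.692, 0.0, -0.001]
wrist_force: [-0.2, -0.0, -2.6]
finger_gap: 0.0528
grasp_force: 20.0
```

```bash
python3 -c "
from h import *
plan((.453,.019,.0755))"
```

```text
phi -0.043 p [0.4513 0.0189 0.1947] turnz units -0.00 shift units x 0.01 y 0.07 z 4.77
```

Call:
play_rows(series="30 0 0.04 1 0 0 0;30 0 0 1 0 0 0;30 0 0 1 0 0 0;30 0 0 1 0 0 0;30 0 0 0.4 0 0 0")

```text
clock: 56.5
ee_pos: [0.4513, 0.02, 0.0832]
eef_rot: [0.721, 0.692, -0.001, -0.002]
wrist_force: [-0.1, 0.4, -2.4]
finger_gap: 0.0529
grasp_force: 20.0
```

Call:
play_rows(series="30 0 0 0.2 0 0 0;30 0 0 0.2 0 0 0;30 0 0 0 0 0 0;30 0 0 0 0 0 0")

```text
clock: 56.9
ee_pos: [0.4535, 0.0185, 0.0757]
eef_rot: [0.722, 0.692, 0.0, 0.001]
wrist_force: [-0.3, -0.2, -2.9]
finger_gap: 0.0527
grasp_force: 20.1
```

Call:
play_rows(series="66 0 0 0 0 0 0;66 0 0 0 0 0 0;66 0 0 0 0 0 0;66 0 0 -0.5 0 0 0;66 0 0 -1 0 0 0")

```text
clock: 57.4
ee_pos: [0.4516, 0.0186, 0.112]
eef_rot: [0.722, 0.692, -0.001, -0.002]
wrist_force: [-0.4, 0.2, 0.0]
finger_gap: 0.066
grasp_force: 0.0
```

Call:
play_rows(series="66 0 0 -1 0 0 0;66 0 0 -1 0 0 0;66 0 0 -1 0 0 0;66 0 0 -1 0 0 0;60 0 0 -1 0 0 0")

```text
clock: 57.9
ee_pos: [0.4527, 0.0185, 0.2389]
eef_rot: [0.722, 0.692, 0.0, 0.0]
wrist_force: [0.7, -0.5, -0.8]
finger_gap: 0.0627
grasp_force: 0.0
```

Call:
play_rows(series="60 0 0 -1 0 0 0;60 0 0 0 0 0 0;60 0 0 0 0 0 1;60 0 0 0 0 0 1;60 0 0 0 0 0 1")

```text
clock: 58.4
ee_pos: [0.4521, 0.0186, 0.2617]
eef_rot: [0.86, 0.511, -0.001, -0.0]
wrist_force: [0.3, -0.1, 0.1]
finger_gap: 0.0602
grasp_force: 0.0
```

Call:
play_rows(series="60 0 0 0 0 0 1;60 0 0 0 0 0 0.19;60 0 0 0 0 0 0")

```text
clock: 58.7
ee_pos: [0.4523, 0.0186, 0.2619]
eef_rot: [0.9, 0.436, -0.001, -0.0]
wrist_force: [-0.7, -0.5, 0.4]
finger_gap: 0.0597
grasp_force: 0.0
```

```bash
python3 -c "
from h import *
f=grab('scene');W=world(f)
m=(np.hypot(W[...,0]-.476,W[...,1]+.396)<.05)&(W[...,2]>.215)&(W[...,2]<.26); P=W[m];print('handle',m.sum(),(P.min(0)+P.max(0))/2,P.max(0)-P.min(0))
plan((.4765,-.396,.26),-.671)"
```

```text
handle 140 [ 0.47800103 -0.3942566   0.23336434] [0.02600594 0.0277519  0.03652902]
phi -0.669 p [0.4525 0.0186 0.262 ] turnz units 0.02 shift units x -12.39 y 11.06 z 0.08
```

Call:
play_rows(series="60 -0.95 0.85 0 0 0 0;60 -0.95 0.85 0 0 0 0;60 -0.95 0.85 0 0 0 0;60 -0.95 0.85 0 0 0 0;60 -0.95 0.85 0 0 0 0")

```text
clock: 59.25
ee_pos: [0.4621, -0.1417, 0.2623]
eef_rot: [0.9, 0.436, -0.0, -0.0]
wrist_force: [0.8, -0.4, 0.6]
finger_gap: 0.0599
grasp_force: 0.0
```

Call:
play_rows(series="60 -0.95 0.85 0 0 0 0;60 -0.95 0.85 0 0 0 0;60 -0.95 0.85 0 0 0 0;60 -0.95 0.85 0 0 0 0;60 -0.95 0.85 0 0 0 0")

```text
clock: 59.75
ee_pos: [0.4714, -0.3008, 0.2621]
eef_rot: [0.9, 0.436, -0.0, -0.0]
wrist_force: [-0.1, -0.1, -0.2]
finger_gap: 0.0595
grasp_force: 0.0
```

Call:
play_rows(series="60 -0.95 0.85 0 0 0 0;60 -0.95 0.85 0 0 0 0;60 -0.95 0.85 0 0 0 0;60 0 0 0 0 0 0;60 0 0 0 0 0 0")

```text
clock: 60.25
ee_pos: [0.4768, -0.3952, 0.2616]
eef_rot: [0.9, 0.435, -0.0, -0.001]
wrist_force: [-1.3, 1.3, 0.1]
finger_gap: 0.0599
grasp_force: 0.0
```

```bash
python3 -c "
from h import *
moulds()
f=load('top'); save(f,'t3.png',(240,130,440,290),4)
W=world(f)
for c in((.553,-.089),(.449,-.082),(.556,.014),(.4535,.0185)):
  m=(np.hypot(W[...,0]-c[0],W[...,1]-c[1])<.045)&(W[...,2]>.145)&(W[...,2]<.165); P=W[m];print(m.sum(),(P.min(0)+P.max(0))/2,P.max(0)-P.min(0))
plan((.4775,-.395,.173))"
```

```text
top 163 bbox [0.699  0.3421] circ [699.5 342.3] 26.5 z 0.09 col [107. 108. 113.]
top 108 bbox [0.5614 0.2389] circ [562.2 239. ] 25.6 z 0.09 col [ 85. 124. 190.]
scene 127 bbox [0.5631 0.2387] circ [563.2 239.6] 26.2 z 0.09 col [ 72. 105. 160.]
scene 445 bbox [0.6988 0.3436] circ [698.4 344.2] 26.4 z 0.09 col [76. 79. 84.]
182 [ 0.56992955 -0.10741164  0.15490267] [0.05078173 0.04818194 0.0141505 ]
204 [ 0.44843992 -0.08079341  0.15499739] [0.05043184 0.05135747 0.01442295]
197 [0.55681146 0.01517141 0.15495261] [0.05138712 0.05059687 0.0148886 ]
201 [0.45300888 0.01958512 0.1551432 ] [0.05059252 0.0505081  0.01327104]
phi -0.670 p [ 0.477  -0.3938  0.2621] turnz units -0.00 shift units x -0.02 y 0.05 z 3.56
```

View pics/t3.png

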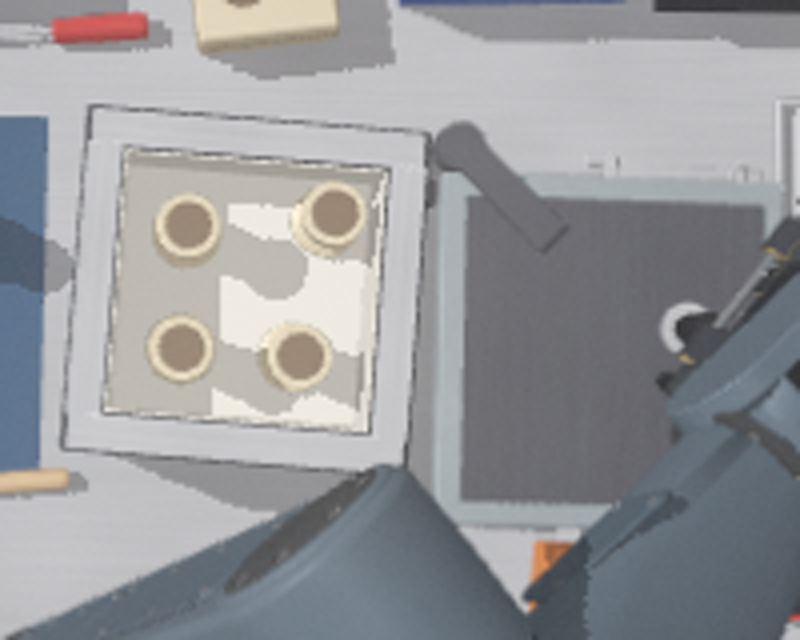

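The picture shows four moulds upright in the chamber. The one at (335,213) was knocked about 2 cm but still stands on the floor, inside the limits at about (0.072, -0.069). Next I close the lid.

Call:
play_rows(series="60 0 0.05 1 0 0 0;60 0 0 1 0 0 0;60 0 0 1 0 0 0;60 0 0 0.55 0 0 0;60 0 0 0 0 0 0")

```text
clock: 60.85
ee_pos: [0.4773, -0.3936, 0.1718]
eef_rot: [0.9, 0.436, -0.001, -0.002]
wrist_force: [-0.1, 0.1, -0.6]
finger_gap: 0.0601
grasp_force: 0.0
```

Call:
play_rows(series="0 0 0 0 0 0 0;0 0 0 0 0 0 0;0 0 0 0 0 0 0;0 0 0 0 0 0 0;0 0 0 0 0 0 0")

```text
clock: 61.35
ee_pos: [0.4783, -0.3961, 0.1743]
eef_rot: [0.901, 0.435, 0.0, 0.0]
wrist_force: [-0.7, -0.9, -0.0]
finger_gap: 0.0281
grasp_force: 1.5
```

Call:
play_rows(series="0 0 0 0 0 0 0;0 0 0 0 0 0 0;0 0.02 -0.3 0 0 0 0.21;0 0.05 -0.95 0 0 0 0.67;0 0.05 -0.95 0 0 0 0.67")

```text
clock: 61.85
ee_pos: [0.439, -0.358, 0.1741]
eef_rot: [0.946, 0.325, -0.001, 0.002]
wrist_force: [-0.6, -1.6, 2.2]
finger_gap: 0.0246
grasp_force: 20.0
```

Call:
play_rows(series="0 0.05 -0.95 0 0 0 0.67;0 0.05 -0.95 0 0 0 0.67;0 0.05 -0.95 0 0 0 0.67;0 0.05 -0.95 0 0 0 0.67;0 0.05 -0.95 0 0 0 0.67")

```text
clock: 62.35
ee_pos: [0.3889, -0.2491, 0.174]
eef_rot: [0.997, 0.08, -0.003, 0.001]
wrist_force: [-7.0, -3.2, 5.1]
finger_gap: 0.0246
grasp_force: 20.0
```

```bash
cat >> h.py <<'E'
def arc():
    s=bot.state(); print(s['ee_pos'],s['wrist_force'],s['finger_gap'],s['grasp_force'])
    c=s['ee_pos'][:2]-np.array([.622,-.207]); a=np.arctan2(c[1],c[0])-np.arctan2(.1545,-.1835)
    print('ang',a%(2*np.pi),np.hypot(*c))
E
python3 -c "
from h import *
arc();plan((.4385,-.0525,.173),-2.27)"
```

```text
[ 0.38894567 -0.24905521  0.17403047] [-6.96108537 -3.21671995  5.1237728 ] 0.0246128050717831 20.005126555915922
ang 0.8783400488732438 0.23681841853824764
phi -1.411 p [ 0.3889 -0.2491  0.174 ] turnz units 5.72 shift units x -3.54 y -7.29 z 0.04
```

Call:
play_rows(series="0 0 -0.95 0 0 0 0.67;0 0.03 -0.95 0 0 0 0.67;0 0.03 -0.95 0 0 0 0.67;0 0.03 -0.95 0 0 0 0.67;0 0.03 -0.95 0 0 0 0.67")

```text
clock: 62.85
ee_pos: [0.3986, -0.131, 0.1741]
eef_rot: [0.985, -0.171, -0.0, 0.001]
wrist_force: [0.5, -3.4, 0.2]
finger_gap: 0.0245
grasp_force: 20.0
```

```bash
python3 -c "
from h import *
arc();plan((.4385,-.0525,.173),-2.27);plan((.4385,-.0525,.173))"
```

```text
[ 0.39857308 -0.13098694  0.17405353] [ 0.49549861 -3.3769321   0.18940873] 0.024474993803222055 19.99795889016241
ang 0.37187827638852156 0.23600333175332022
phi -1.915 p [ 0.3986 -0.131   0.1741] turnz units 2.36 shift units x -0.80 y -3.43 z 0.04
phi -1.915 p [ 0.3986 -0.131   0.1741] turnz units -0.00 shift units x 0.44 y -3.49 z 0.04
```

Call:
play_rows(series="0 0.04 -0.95 0 0 0 0.67;0 0.04 -0.95 0 0 0 0.67;0 0.04 -0.8 0 0 0 0.55;0 0.02 -0.5 0 0 0 0.35;0 0 0 0 0 0 0")

```text
clock: 63.35
ee_pos: [0.438, -0.06, 0.174]
eef_rot: [0.944, -0.331, -0.0, -0.001]
wrist_force: [-1.3, 1.4, 5.9]
finger_gap: 0.0239
grasp_force: 20.0
```

```bash
python3 -c "
from h import *
arc();plan((.4385,-.0525,.173))"
```

```text
[ 0.4380222  -0.06004972  0.17400914] [-1.33000493  1.43536982  5.92664453] 0.02387829787222431 20.006250548176467
ang 0.025837286882371302 0.23546170585904513
phi -2.245 p [ 0.438 -0.06   0.174] turnz units -0.00 shift units x -0.17 y -0.25 z 0.04
```

Call:
play_rows(series="0 0 -0.12 0 0 0 0;0 0 -0.12 0 0 0 0;0 0 0 0 0 0 0")

```text
clock: 63.65
ee_pos: [0.4405, -0.0569, 0.174]
eef_rot: [0.944, -0.331, -0.001, -0.0]
wrist_force: [-1.8, 1.5, 5.8]
finger_gap: 0.0245
grasp_force: 20.0
```

```bash
python3 -c "
from h import *
arc()"
```

```text
[ 0.44053484 -0.05688439  0.17398341] [-1.84145986  1.45854967  5.76157055] 0.024482696488842912 20.00884330831468
ang 0.008676304432744697 0.23550859972084748
```

Call:
play_rows(series="0 0 -0.12 0 0 0 0;0 0 -0.12 0 0 0 0;0 0 0 0 0 0 0")

```text
clock: 63.95
ee_pos: [0.4422, -0.0544, 0.1739]
eef_rot: [0.944, -0.329, -0.002, 0.003]
wrist_force: [-7.8, -5.8, 8.0]
finger_gap: 0.0247
grasp_force: 20.0
```

```bash
python3 -c "
from h import *
arc()"
```

```text
[ 0.4422215  -0.0543627   0.17388823] [-7.84166478 -5.80394014  8.00307536] 0.024652015847018684 20.018320107661225
ang 6.279063724049086 0.23583565151516514
```

Call:
play_rows(series="60 0 0 0 0 0 0;60 0 0 0 0 0 0;60 0 0 0 0 0 0;60 0 0 0 0 0 0;60 0 0 -1 0 0 0")

```text
clock: 64.45
ee_pos: [0.4433, -0.0516, 0.1966]
eef_rot: [0.944, -0.331, -0.004, -0.0]
wrist_force: [0.0, -0.4, -0.6]
finger_gap: 0.0552
grasp_force: 0.0
```

Call:
play_rows(series="60 0 0 -1 0 0 0;60 0 0 -1 0 0 0;60 0 0 -0.7 0 0 0;60 0 0 0 0 0 -1;60 0 0 0 0 0 -1")

```text
clock: 64.95
ee_pos: [0.4462, -0.0525, 0.267]
eef_rot: [0.983, -0.183, 0.001, 0.0]
wrist_force: [0.1, 0.0, 0.8]
finger_gap: 0.0599
grasp_force: 0.0
```

Call:
play_rows(series="60 0 0 0 0 0 -1;60 0 0 0 0 0 -1;60 0 0 0 0 0 -1;60 0 0 0 0 0 -1;60 0 0 0 0 0 -1")

```text
clock: 65.45
ee_pos: [0.4457, -0.0524, 0.2661]
eef_rot: [0.982, 0.19, 0.0, -0.0]
wrist_force: [-0.8, -0.0, -0.1]
finger_gap: 0.0601
grasp_force: 0.0
```

Call:
play_rows(series="50 0 0 0 0 0 -1;50 0 0 0 0 0 -1;50 0 0 0 0 0 -1;50 0 0 0 0 0 -1;50 0 0 0 0 0 -1")

```text
clock: 65.95
ee_pos: [0.4457, -0.0523, 0.2661]
eef_rot: [0.844, 0.537, -0.0, -0.0]
wrist_force: [-0.2, 0.7, 0.1]
finger_gap: 0.0499
grasp_force: 0.0
```

Call:
play_rows(series="50 0 0 0 0 0 -0.4;50 0 0 0 0 0 0")

```text
clock: 66.15
ee_pos: [0.4457, -0.0523, 0.2661]
eef_rot: [0.829, 0.559, 0.0, -0.0]
wrist_force: [-0.1, 1.7, -0.8]
finger_gap: 0.0502
grasp_force: 0.0
```

```bash
python3 -c "
from h import *
plan((.4155,-.3455,.26));plan((.4155,-.3455,.26),-.391)
f=grab('scene');V=world(f)
m=(V[...,2]>.18)&(V[...,2]<.198)&(V[...,0]>.3)&(V[...,0]<.68)&(V[...,1]>-.26)&(V[...,1]<.15);P=V[m]
for ax,o,sg in((1,0,-1),(0,1,1)):
    e=[]
    for lo in (np.arange(.40,.56,.01) if ax==1 else np.arange(-.12,.05,.01)):
        s=P[(P[:,o]>=lo)&(P[:,o]<lo+.01)]
        if len(s): e.append((lo+.005,sg*(sg*s[:,ax]).max()))
    k=np.polyfit(*np.array(e).T,1); print('edge',ax,k[0],np.polyval(k,.5 if ax==1 else -.055))
I=f['img'].astype(int); r,g,b=I[...,0],I[...,1],I[...,2]
y=(np.hypot(V[...,0]-.416,V[...,1]+.345)<.06)&(r>140)&(g>120)&(b<.65*r)&(V[...,2]>.1); print(V[y].mean(0))
"
```

```text
phi -0.384 p [ 0.4457 -0.0523  0.2661] turnz units -0.00 shift units x -11.32 y 3.28 z 0.24
phi -0.384 p [ 0.4457 -0.0523  0.2661] turnz units 0.04 shift units x -11.30 y 3.35 z 0.24
edge 1 -0.06127903346457228 -0.1786112208850848
edge 0 0.056117594341636656 0.6464311790048319
[ 0.42384735 -0.32691817  0.1282936 ]
```

The lid edges are now parallel to the furnace (slope about -0.058), so it's home, and the pointer is still at white (67°). Now the selector.

Call:
play_rows(series="50 -0.94 0.28 0 0 0 0;50 -0.94 0.28 0 0 0 0;50 -0.94 0.28 0 0 0 0;50 -0.94 0.28 0 0 0 0;50 -0.94 0.28 0 0 0 0")

```text
clock: 66.7
ee_pos: [0.434, -0.1754, 0.2662]
eef_rot: [0.83, 0.558, 0.0, 0.0]
wrist_force: [0.3, 0.0, -0.6]
finger_gap: 0.0497
grasp_force: 0.0
```

Call:
play_rows(series="50 -0.94 0.28 0 0 0 0;50 -0.94 0.28 0 0 0 0;50 -0.94 0.28 0 0 0 0;50 -0.94 0.28 0 0 0 0;50 -0.94 0.28 0 0 0 0")

```text
clock: 67.2
ee_pos: [0.4223, -0.2975, 0.2661]
eef_rot: [0.83, 0.558, 0.0, -0.0]
wrist_force: [0.8, -0.3, 0.4]
finger_gap: 0.0501
grasp_force: 0.0
```

Call:
play_rows(series="50 -0.94 0.28 0 0 0 0;40 -0.94 0.28 0 0 0 0;40 0 0 0.5 0 0 0;40 0 0 0.5 0 0 0;40 0 0 0 0 0 0")

```text
clock: 67.7
ee_pos: [0.4164, -0.3426, 0.2385]
eef_rot: [0.829, 0.559, -0.0, -0.003]
wrist_force: [-0.2, 0.4, -0.2]
finger_gap: 0.0402
grasp_force: 0.0
```

```bash
python3 -c "
from h import *
plan((.4155,-.3455,.068))"
```

```text
phi -0.384 p [ 0.4164 -0.3426  0.2385] turnz units -0.00 shift units x -0.12 y 0.01 z 6.82
```

Call:
play_rows(series="40 -0.12 0 1 0 0 0;40 0 0 1 0 0 0;40 0 0 1 0 0 0;40 0 0 1 0 0 0;40 0 0 1 0 0 0")

```text
clock: 68.2
ee_pos: [0.4169, -0.3467, 0.1155]
eef_rot: [0.829, 0.559, 0.0, -0.0]
wrist_force: [0.1, -0.6, 0.2]
finger_gap: 0.04
grasp_force: 0.0
```

Call:
play_rows(series="40 0 0 1 0 0 0;40 0 0 0.5 0 0 0;40 0 0 0.3 0 0 0;40 0 0 0 0 0 0;0 0 0 0 0 0 0")

```text
clock: 68.7
ee_pos: [0.4172, -0.3485, 0.072]
eef_rot: [0.829, 0.559, 0.0, 0.001]
wrist_force: [-0.0, -0.1, 0.6]
finger_gap: 0.0367
grasp_force: 0.0
```

Call:
play_rows(series="0 0 0 0 0 0 0;0 0 0 0 0 0 0;0 0 0 0 0 0 0;0 0 0 0 0 0 0;0 0 0 0 0 0 0")

```text
clock: 69.2
ee_pos: [0.4147, -0.3474, 0.0718]
eef_rot: [0.829, 0.559, -0.001, -0.002]
wrist_force: [-6.1, -0.2, 5.5]
finger_gap: 0.0139
grasp_force: 20.0
```

```bash
python3 -c "
from h import *
plan((.4155,-.3455,.068),-2.275);s=bot.state();print(s['wrist_force'],s['finger_gap'])"
```

```text
phi -0.384 p [ 0.4147 -0.3474  0.0718] turnz units 12.61 shift units x -0.02 y -0.08 z 0.15
[-6.09351836 -0.17696427  5.49946938] 0.01392691680812525
```

Call:
play_rows(series="0 0 -0.09 0 0 0 0;0 0 0 0 0 0 0.57;0 0 0 0 0 0 1;0 0 0 0 0 0 1;0 0 0 0 0 0 1")

```text
clock: 69.7
ee_pos: [0.414, -0.347, 0.0718]
eef_rot: [0.948, 0.317, -0.0, -0.0]
wrist_force: [-2.4, 0.4, 4.9]
finger_gap: 0.0143
grasp_force: 20.0
```

Call:
play_rows(series="0 0 0 0 0 0 1;0 0 0 0 0 0 1;0 0 0 0 0 0 1;0 0 0 0 0 0 1;0 0 0 0 0 0 1")

```text
clock: 70.2
ee_pos: [0.4137, -0.3458, 0.0718]
eef_rot: [0.999, -0.053, -0.001, -0.001]
wrist_force: [-2.6, 4.2, 6.0]
finger_gap: 0.0139
grasp_force: 20.1
```

Call:
play_rows(series="0 0 0 0 0 0 1;0 0 0 0 0 0 1;0 0 0 0 0 0 1;0 0 0 0 0 0 1;0 0 0 0 0 0 0")

```text
clock: 70.7
ee_pos: [0.414, -0.3449, 0.0717]
eef_rot: [0.939, -0.344, -0.001, -0.002]
wrist_force: [-1.8, 4.8, 5.9]
finger_gap: 0.0139
grasp_force: 20.0
```

```bash
python3 -c "
from h import *
plan((.4155,-.3455,.068),-2.275);s=bot.state();print(s['wrist_force'],s['finger_gap'],s['ft_torque'])"
```

```text
phi -2.273 p [ 0.414  -0.3449  0.0717] turnz units 0.01 shift units x 0.06 y -0.02 z 0.15
[-1.77984417  4.8353025   5.88437694] 0.013903072254655008 [ 0.91405006  0.1782621  -0.00748793]
```

Call:
play_rows(series="50 0 0 0 0 0 0;50 0 0 0 0 0 0;50 0 0 0 0 0 0;50 0 0 0 0 0 0;50 0 0 -1 0 0 0")

```text
clock: 71.2
ee_pos: [0.4129, -0.3455, 0.0938]
eef_rot: [0.939, -0.343, -0.003, -0.002]
wrist_force: [0.2, 0.6, 0.3]
finger_gap: 0.0453
grasp_force: 0.0
```

Call:
play_rows(series="50 0 0 -1 0 0 0;50 0 0 -1 0 0 0;50 0 0 -1 0 0 0;50 0 0 -1 0 0 0;50 0 0 -1 0 0 0")

```text
clock: 71.7
ee_pos: [0.4145, -0.3473, 0.2222]
eef_rot: [0.939, -0.343, 0.0, 0.0]
wrist_force: [0.9, 0.4, -0.4]
finger_gap: 0.05
grasp_force: 0.0
```

Call:
play_rows(series="50 0 0 -1 0 0 0;50 0 0 -1 0 0 0;50 0 0 0 0 0 0;50 0 0 0 0 0 0")

```text
clock: 72.1
ee_pos: [0.4145, -0.3474, 0.2712]
eef_rot: [0.939, -0.343, 0.0, 0.0]
wrist_force: [-0.4, 0.2, -0.3]
finger_gap: 0.0502
grasp_force: 0.0
```

```bash
python3 -c "
from h import *
f=grab('scene'); save(f,'s6.png',(110,60,350,240),3.3)
V=world(f);I=f['img'].astype(int); r,g,b=I[...,0],I[...,1],I[...,2]
y=(np.hypot(V[...,0]-.416,V[...,1]+.345)<.06)&(r>140)&(g>120)&(b<.65*r)&(V[...,2]>.1); c=V[y].mean(0)-[.416,-.345,0]; print(c,np.degrees(np.arctan2(c[1],c[0])))
print(bot.state()['wrist_force'])
"
```

```text
[ 0.00588076 -0.01120642  0.16339054] -62.310981780793966
[0.28277077 0.12409931 0.62282508]
```

View pics/s6.png

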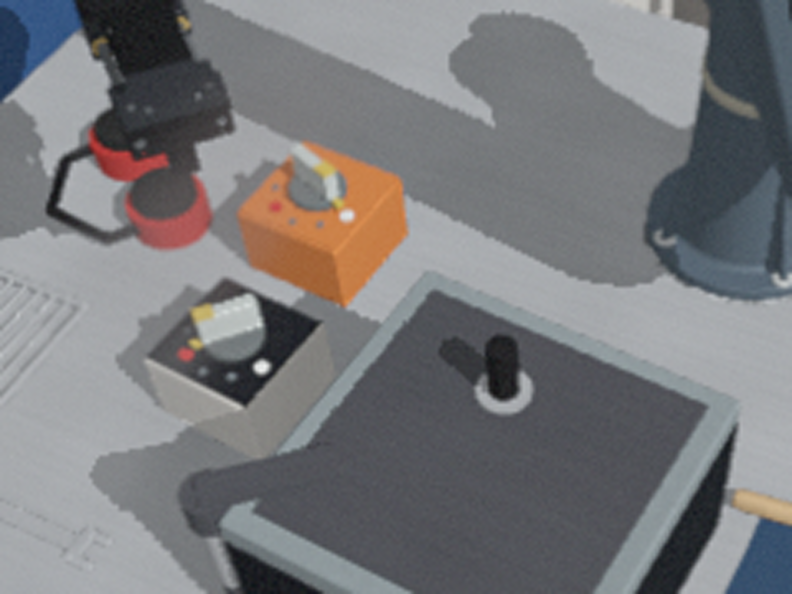

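The lid is home, and the lower yellow tip (195,343) points at the red mark (187,354). One numeric check with the gripper's pixels filtered out.

```bash
python3 -c "
from h import *
for n in('scene','top'):
  f=grab(n);V=world(f);I=f['img'].astype(int); r,g,b=I[...,0],I[...,1],I[...,2]
  q=(np.hypot(V[...,0]-.416,V[...,1]+.345)<.05)&(V[...,2]>.1)&(V[...,2]<.135)
  y=q&(r>130)&(g>110)&(b<.7*r); c=V[y].mean(0)-[.416,-.345,0]; print(n,y.sum(),c,np.degrees(np.arctan2(c[1],c[0])))
  P=V[q&(V[...,2]>.119)][:,:2]
  if len(P)>5: print(cv2.minAreaRect((P*1000).astype(np.float32)))
"
```

```text
scene 21 [ 0.01404134 -0.01221764  0.12868397] -41.02714771873722
((415.2131652832031, -344.7338562011719), (18.237831115722656, 53.722171783447266), 50.76576232910156)
top 5 [ 0.01122601 -0.00782129  0.12563578] -34.86538621932449
((411.2298583984375, -340.0246887207031), (13.465018272399902, 45.47111892700195), 48.58833694458008)
```

The pointer is at -41° against -40.4° for the red mark. Handing in.

```bash
python3 -c "
from plant import bot
print(bot.job_done())"
```

```text
the job is handed in; nothing more can be done
None
```

The job is handed in, with no verdict returned: in the last pictures all four moulds stood upright in the chamber before the lid closed, the lid is home, the selector points at red, and no bystander looked moved.

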